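# Load the sample fixture

## Task

Lay the rectangular grey test block flat in the nest of the sample fixture and let go of it. Then squeeze the snap tab of the aluminium cover plate, lift the plate out of its dock and lower it gently over the fixture's two pins until it rests flush, let go, and swing the fixture's hold-down clamp down until its foot rests on the plate. Leave the other things on the bench where they are.

Things in the scene. Friction and masses are not known exactly. Their poses are not given: they have to be found in the camera images.
- block: plain grey rectangular test block, 80 mm (its x) by 50 mm (its y) by 18 mm high, lying flat on the table; origin at the centre of its underside. Loose.
- fixture: sample fixture, fixed to the table; place and yaw vary. Origin at table height under the nest's centre, z up. Base slab 12 mm thick (100 mm in x; y from -95 to +155 mm). Two aluminium shoulders, 70 mm wide in x, tops at z = 32 mm, fill y = 44 to 84 and -84 to -44 mm. The hold-down clamp stands beyond the +y shoulder.
- nest (a point): centre of the nest's floor (fixture z = 12 mm), a channel 88 mm long in y between the shoulders, with two lips 4 mm high and 50 mm long at x = +/-28 to 32 mm. The block lies in it with its 80 mm side along fixture y, either way round; hold it above lip height while putting it in. The seated plate clears the block by 2 mm.
- pin_a (a point): foot, at shoulder-top height, of the locating pin on the -y shoulder (fixture x = 0, y = -62 mm). Pins are 12 mm across and 18 mm high above the shoulder, the last 7 mm tapered to 4 mm.
- pin_b (a point): foot of the same kind of pin on the +y shoulder (fixture x = 0, y = +62 mm)
- plate: aluminium cover plate, 60 (x) by 160 (y) by 8 mm thick, about 0.3 kg, loose but snapped into its dock; origin at the centre of its underside, z up; fits the pins either way round. On it stand two black upright walls, 26 mm long in y, up to 60 mm above the underside: a fixed one, outer face at x = -24 mm, and the sprung snap tab, outer face at x = +28 mm.
- hole_a (a point): centre of the plate's hole at y = -62 mm, on the underside; through hole 15 mm across
- hole_b (a point): centre of the like hole at y = +62 mm, on the underside
- plate_grip (a point): point between the plate's two walls (plate x = 0, y = 0), 45 mm above the underside: a good height for the middle of the finger pads. Pinched together across x the walls are the handle, 44 mm wide outside and then centred at x = -2 mm.
- tab (a joint): travel of the sprung snap tab towards the fixed wall: 0 = out (latched in the dock), 0.008 m = fully pressed; the spring takes about 3 N to start, 7 N at full travel. The hook at its foot stands out to x = 36 mm of the plate and is free of the dock's keeper beyond 5 mm of travel; keep it pressed while lifting.
- dock: grey plastic housing, fixed to the table, 110 (x) by 190 mm (y), place and yaw vary; origin at table height under its centre. The plate rests on its floor, 8 mm high, axes along the dock's, with 1 to 2 mm of play; rims up to 16 mm high guide it straight up. The keeper over the tab's hook stands at x = 31 to 49, y = -22 to 22 mm, its top 32 mm above the table: keep fingertips above it.
- clamp (a joint): angle of the hold-down clamp arm on the fixture: 0 = level, its rubber foot just on the seated plate; 1.6 to 1.85 = standing up and open, as at the start. It stays where it is left (friction about 0.08 N m), without a spring, and turns about the line along fixture x through clamp_hinge.
- clamp_hinge (a point): hinge axis of the clamp arm, at fixture y = 104 mm, z = 64 mm; the arm's foot is 60 mm along the arm, 24 mm below it
- clamp_bar (a point): centre of the clamp's steel cross bar, 12 mm thick, 60 mm long along fixture x, 52 mm along the arm from the hinge and 22 mm off its back. Level it lies at fixture y = 52, z = 86 mm; open, outside the upright arm at about y = 132, z = 112 mm. Push it from outside towards the nest (fixture -y), then down.
- disc: plain grey round disc, 66 mm across, 20 mm high (a sample of the same material; not wanted now)
- ring: plain grey ring, 68 mm outside, 40 mm inside, 22 mm high (not wanted now)
- jar: closed white jar, 60 mm across, 75 mm high
- beaker: glass beaker, 68 mm across, 80 mm high
- driver: screwdriver, about 170 mm long, lying
- wrench: spanner, about 160 mm long, lying
Not all that is in view belongs to the job. Leave any blue look-alike of the dock alone.

How it is judged:
By the outcome, as a careful person would: the job done as asked, in the order asked, and still so for the second after the job is handed in, with the robot touching nothing.
It also fails if it takes over 62 s, if anything falls off the work surface, if the arm or the gripper's body presses on something with over 40 N, if the wrist force passes 120 N, or if a joint passes its speed limit or range.

## Robot

A 7-joint arm with a two-finger parallel gripper is mounted at the origin on the work surface. World frame = base frame: x ahead of the robot, y to its left, z up, the work surface at z = 0. Lengths are in mm, angles in rad, forces in N, time in s.
With the tool pointing down it reaches from about 425 to 950 mm from the base axis. Payload 16.7 kg.
Tool frame: the origin (TCP) lies at the very end of the fingers, on their centre line; the grasp point (between the pads) lies 19 mm behind it; y points along the fingers, x is the direction in which the jaws open and shut, and the axes are right-handed (so a half turn about y gives the same grasp; the last joint's range is limited). The gripper opens to 94 mm and grips with 3 to 60 N. Pads are 16 mm wide; open, the fingers measure 119 mm over their backs; the gripper's body (75 mm by 177 mm) begins 78 mm behind the grasp point.
Start: joints at [-1.383, 0.426, 0.074, 1.606, -0.034, 1.111, -0.067], TCP at [223.069, 637.036, 205.467] pointing down, gripper open.
Joint ranges: [-2.85, 2.85], [-0.5, 2.14], [-1.23, 1.37], [0.21, 2.46], [-1.02, 4.16], [0.16, 2.05], [-2.73, 2.73]. Speed limits (rad/s): [1.89, 1.89, 2.39, 2.39, 3.01, 3.01, 3.01].

## Interface

Orientations are given as a rotation vector (axis times angle).
In Python, from cell import env gives the robot as it stands.
- The arm moves only by the tool step_arm, never from a script. Its argument "moves" is a list of rows, each an object with "translation": the shift along the tool's x, y, z in m, a list of three; "twist": the turn about the tool's y in degrees. In form: [{"translation": [tx, ty, tz], "twist": twist}, ...]. A call has 1 to 5 rows; each row is the pose to reach, as a shift and turn from the pose commanded when the call began, along the tool's axes at that moment; what a row does not reach only later rows make up. A row lasts 1/12 s, in which the tool goes at most 41.7 mm and 7.16 degrees, less where a joint would pass 70% of its speed; a pose out of reach is approached as far as the arm can. A call with a gripper value outside its range is refused whole. "jaw" is the gripper's target within -1 to 1 (fully open at 1, half-way at 0, shut at -1), set as the call begins (left out, the last holds). The fingers move at their own pace and stop on an object; "grip_force" is the grip in N (left out, the last holds). Time passes only in rows, so rows that repeat a pose let the fingers close. It gives the time, the measured TCP pose, the force and the opening at its end, in the units of the state.
- env.get_state(): the state, without advancing time (a new reading comes with each control period).
- env.snapshot(name): name is "side" or "top"; returns (picture, depth): 384x512x3 uint8, red, green, blue; 384x512 float32, mm along the optical axis (not along the pixel's ray), 0 where there is no reading.
- env.get_calibration(name): a dict with "camera_matrix" (3x3 intrinsics, pixels), "D" ([k1, k2, p1, p2, k3] as OpenCV has them; the pictures are not rectified), "extrinsics" (4x4, takes a point from world to camera coordinates). Camera axes: x right, y up, looking along -z (the intrinsics and any distortion apply to the point x, -y, -z); pixel columns grow to the right and rows downward; lengths in mm; the calibration is good to about 2 mm. A picture is of the moment at which its call begins. get_calibration takes no time and is no camera call.
- env.sign_off(): hands the job in, once; it reports no verdict.
The state is a dict: "time_s": time; "q": joint angles; "dq": joint speeds; "tau": joint torques, N m; "eef_pos": TCP position; "orientation": TCP orientation; "wrist_force": force on the tool from outside, world axes, zero at the start; "wrist_torque": the same for the moment, N m; "finger_gap": opening from 0.0 (shut) to 1.0 (fully open).
Only numpy, scipy, OpenCV 4.12 (cv2) and the standard library are available. Lean on these libraries where they do the work, as an engineer would, in place of code of your own. Each camera call takes 0.05 s, during which the arm holds its last target.

## Working session

There is one attempt and no reset: what is moved stays moved. The work goes in short steps, Python scripts to look and compute and a tool call to move; the robot and the scene stay as the last step left them, time stands still between calls to the robot, and variables do not carry over. Pictures are saved under pics/ and viewed, and the job is handed in when it is done.

Besides the shell and the picture viewer there is one more tool, called by a JSON object that holds its "api" and its "payload", one argument or row to a line. step_arm: Moves the arm, as the interface text tells. Its arguments: {"type":"object","properties":{"moves":{"type":"array","items":{"type":"object","properties":{"translation":{"type":"array","items":{"type":"number"}},"twist":{"type":"number"}}}},"jaw":{"type":"number"},"grip_force":{"type":"number"}},"required":["moves"]}

```bash
ls; mkdir -p pics; cat > h.py <<'E'
import numpy as np, cv2
from cell import env
E
python3 - <<'E'
from h import *
s=env.get_state(); print(s)
for n in ['top','side']:
    p,d=env.snapshot(n); cv2.imwrite(f'pics/{n}0.png',p[:,:,::-1]); np.savez(f'{n}0.npz',p=p,d=d)
    c=env.get_calibration(n); print(n,c)
E
```

```text
pics
{'time_s': 0.0, 'q': array([-1.38351488,  0.42673852,  0.07383816,  1.60661949, -0.03408662,
        1.11081164, -0.06706443]), 'dq': array([-9.49679919e-05,  1.61026460e-03,  6.53025960e-04, -1.12701115e-04,
        2.11878182e-04,  1.46667402e-03,  1.00662393e-03]), 'tau': array([-1.79898714e-03, -9.35782957e+01,  3.66537206e+00, -4.54211891e+01,
       -4.89774579e-02,  1.97931327e-02,  6.21313688e-05]), 'eef_pos': array([222.93195848, 636.64337989, 204.76539627]), 'orientation': array([-1.35077128, -0.9569264 ,  0.95859999]), 'wrist_force': array([-0.53181547,  0.07985361,  0.61970689]), 'wrist_torque': array([-0.01425268,  0.0222768 , -0.0341041 ]), 'finger_gap': 1.0001670093970636}
top {'camera_matrix': array([[403.63849037,   0.        , 257.12385698],
       [  0.        , 403.63849037, 195.35594244],
       [  0.        ,   0.        ,   1.        ]]), 'D': array([-0.08850772,  0.        ,  0.        ,  0.        ,  0.        ]), 'extrinsics': array([[-1.85876910e-02, -9.99820433e-01, -3.68784635e-03,
        -2.17424030e+01],
       [ 9.94447708e-01, -1.88696641e-02,  1.03526282e-01,
        -5.27690708e+02],
       [-1.03577281e-01, -1.74305581e-03,  9.94619881e-01,
        -1.14563191e+03],
       [ 0.00000000e+00,  0.00000000e+00,  0.00000000e+00,
         1.00000000e+00]])}
side {'camera_matrix': array([[417.90763326,   0.        , 254.00672864],
       [  0.        , 417.90763326, 189.87182054],
       [  0.        ,   0.        ,   1.        ]]), 'D': array([-0.13369592,  0.        ,  0.        ,  0.        ,  0.        ]), 'extrinsics': array([[ 8.32387191e-01, -5.53984510e-01, -1.52553993e-02,
        -4.44426331e+02],
       [ 3.57890268e-01,  5.16321579e-01,  7.78027366e-01,
        -2.26859299e+02],
       [-4.23138418e-01, -6.53079773e-01,  6.28045134e-01,
        -8.52648759e+02],
       [ 0.00000000e+00,  0.00000000e+00,  0.00000000e+00,
         1.00000000e+00]])}
```

View pics/top0.png

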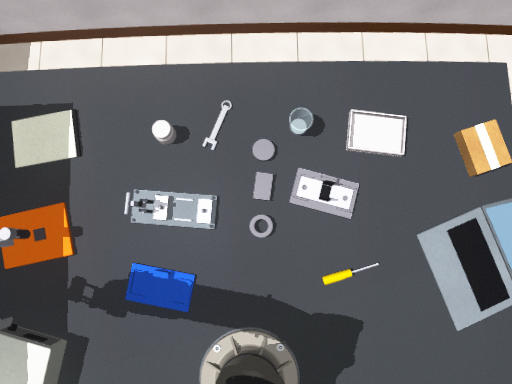

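View pics/side0.png

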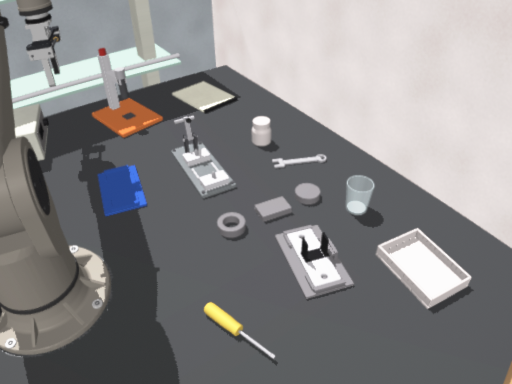

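```bash
cat >> h.py <<'E'
def cal(n):
    c=env.get_calibration(n); return c['camera_matrix'],c['D'],c['extrinsics']
def ray(n,uv):
    K,D,E=cal(n); u=cv2.undistortPoints(np.array(uv,float).reshape(-1,1,2),K,D)[:,0]
    dc=np.c_[u[:,0],-u[:,1],-np.ones(len(u))]; R=E[:3,:3]
    return -R.T@E[:3,3], dc@R
def onplane(n,uv,z):
    o,d=ray(n,uv); t=(z-o[2])/d[:,2]; return o+d*t[:,None]
def proj(n,P):
    K,D,E=cal(n); P=np.atleast_2d(P).astype(float); c=P@E[:3,:3].T+E[:3,3]
    return cv2.projectPoints((c*[1,-1,-1]).reshape(-1,1,3),np.zeros(3),np.zeros(3),K,D)[0][:,0]
def cloud(n,d):
    v,u=np.mgrid[0:d.shape[0],0:d.shape[1]]
    o,r=ray(n,np.c_[u.ravel(),v.ravel()]); P=o+r*d.reshape(-1,1); return P.reshape(d.shape+(3,))
def crop(p,x0,y0,x1,y1,s,f):
    cv2.imwrite(f,cv2.resize(p[y0:y1,x0:x1,::-1],None,fx=s,fy=s,interpolation=cv2.INTER_CUBIC))
def tri(uvt,uvs):
    out=[]
    for a,b in zip(np.atleast_2d(uvt),np.atleast_2d(uvs)):
        o1,d1=ray('top',a);o2,d2=ray('side',b);d1=d1[0];d2=d2[0]
        s=np.linalg.lstsq(np.c_[d1,-d2],o2-o1,rcond=None)[0]
        p,q=o1+s[0]*d1,o2+s[1]*d2; out.append(np.r_[(p+q)/2,np.linalg.norm(p-q)])
    return np.array(out)
E
python3 - <<'E'
from h import *
p=np.load('top0.npz')['p'];s=np.load('side0.npz')['p']
a=cv2.resize(p[130:250,115:245],None,fx=6,fy=6,interpolation=cv2.INTER_CUBIC);a=a[:600]
cv2.imwrite('pics/c_fix.png',cv2.resize(p[170:240,115:235,::-1],None,fx=6.5,fy=6.5,interpolation=cv2.INTER_CUBIC))
crop(p,240,155,370,225,6,'pics/c_dock.png')
crop(s,160,110,250,200,6,'pics/c_fixs.png')
crop(s,210,170,360,300,5,'pics/c_docks.png')
E
```

```text
(no output)
```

View pics/c_fix.png

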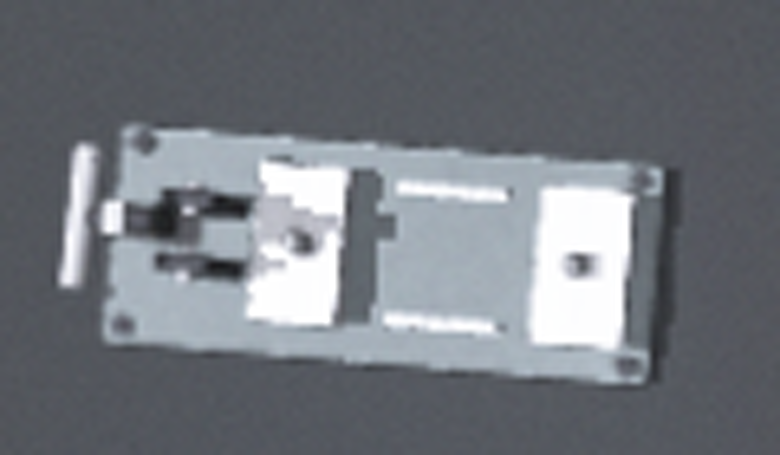

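View pics/c_dock.png

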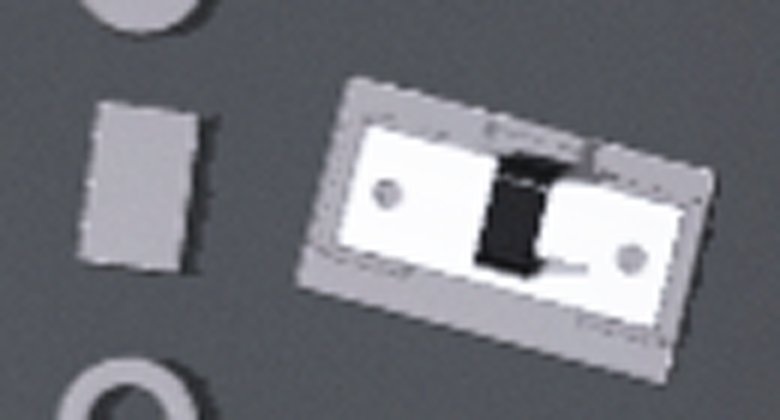

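View pics/c_fixs.png

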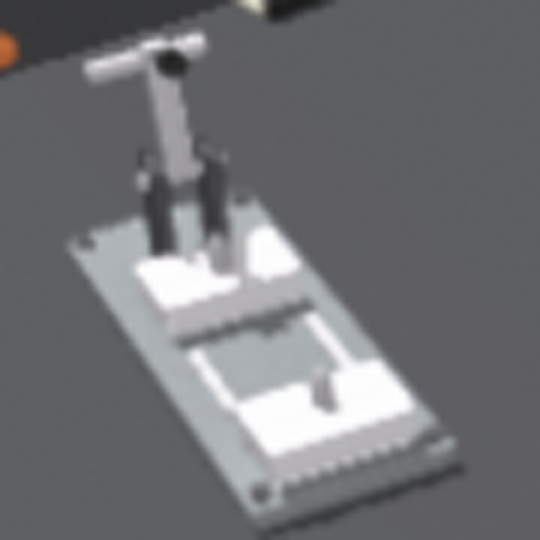

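View pics/c_docks.png

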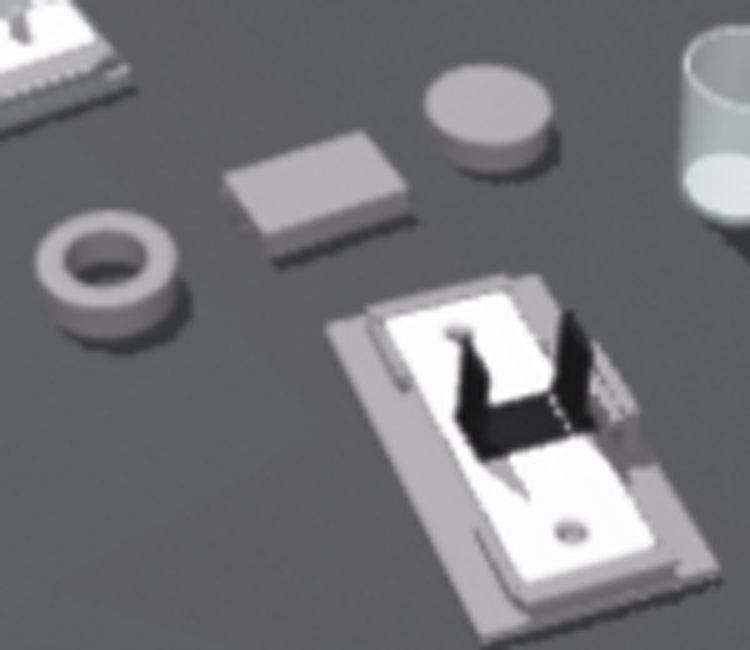

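```bash
cat >> h.py <<'E'
def rectfit(n,p,box,lo,z,hi=256,S=8,save=None,mx=None):
    """line-fit the 4 sides of the largest bright blob in box; corners -> world on plane z"""
    x0,y0,x1,y1=box; g=cv2.cvtColor(p,cv2.COLOR_RGB2GRAY)[y0:y1,x0:x1]
    G=cv2.resize(g,None,fx=S,fy=S,interpolation=cv2.INTER_LINEAR)
    m=((G>lo)&(G<hi)).astype(np.uint8); m=cv2.morphologyEx(m,cv2.MORPH_OPEN,np.ones((2*S+1,2*S+1)))
    cs,_=cv2.findContours(m,cv2.RETR_EXTERNAL,cv2.CHAIN_APPROX_NONE); c=max(cs,key=cv2.contourArea)[:,0].astype(float)
    b=cv2.boxPoints(cv2.minAreaRect(c.astype(np.float32)))
    L=[]
    for i in range(4):
        a,e=b[i],b[(i+1)%4]; t=(e-a)/np.linalg.norm(e-a); nn=np.array([-t[1],t[0]])
        l=(c-a)@t; w=np.abs((c-a)@nn); ln=np.linalg.norm(e-a)
        k=(l>.12*ln)&(l<.88*ln)&(w<1.2*S)
        vx,vy,cx,cy=cv2.fitLine(c[k].astype(np.float32),cv2.DIST_HUBER,0,.01,.01).ravel(); L.append((vx,vy,cx,cy))
    C=[]
    for i in range(4):
        a,e=L[i-1],L[i]; s=np.linalg.solve([[a[0],-e[0]],[a[1],-e[1]]],[e[2]-a[2],e[3]-a[3]])
        C.append([a[2]+s[0]*a[0],a[3]+s[0]*a[1]])
    C=(np.array(C)+.5)/S-.5+[x0,y0]
    W=onplane(n,C,z); 
    return C,W
def show(C,W):
    print(C.round(1).tolist()); print(W[:,:2].round(1).tolist(),'ctr',W.mean(0)[:2].round(1),'len',np.linalg.norm(np.roll(W,-1,0)-W,axis=1).round(1))
    for i in range(2):
        d=W[(i+1)%4]-W[i]-(W[(i+3)%4]-W[(i+2)%4])*0; d2=W[(i+2)%4]-W[(i+3)%4]; d=d+d2; print('  side',i,'dir deg',np.degrees(np.arctan2(d[1],d[0])).round(2))
E
python3 - <<'E'
from h import *
t=np.load('top0.npz');p=t['p'];d=t['d']
K,D,E=cal('top');print('cam',-E[:3,:3].T@E[:3,3])
g=cv2.cvtColor(p,cv2.COLOR_RGB2GRAY)
print('bg',g[170:178,240:250].mean(),'block',g[180:192,259:267].mean(),'dock',g[170:173,300:305],'slab',g[205:212,182:190].mean())
print('block');show(*rectfit('top',p,(248,165,279,207),(g[180:192,259:267].mean()+80)/2,18))
print('slab');show(*rectfit('top',p,(128,180,225,236),120,12))
print('dock');show(*rectfit('top',p,(284,160,364,224),125,8))
print('plate');show(*rectfit('top',p,(290,165,362,220),205,16))
print('sh-');show(*rectfit('top',p,(193,193,218,228),205,32))
P=cloud('top',d)
for nm,(u,v) in dict(table=(240,200),block=(263,186),plate=(340,192),sh=(204,203),slab=(188,208)).items():
    q=P[v-2:v+3,u-2:u+3,2]; print(nm,q.mean().round(2),q.std().round(2))
E
```

```text
cam [ 405.69523574  -33.69274555 1194.0179539 ]
bg 84.7625 block 176.39583333333334 dock [[175 174 176 174 175]
 [174 177 175 178 177]
 [175 176 175 175 173]] slab 171.57142857142858
block
[[252.5, 197.9], [256.0, 171.2], [272.6, 173.8], [268.9, 199.7]]
[[520.8, -17.8], [599.8, -29.7], [591.2, -78.4], [514.8, -66.0]] ctr [556.6 -48. ] len [79.9 49.4 77.4 48.5]
  side 0 dir deg -8.91
  side 1 dir deg -98.57
slab
[[128.4, 221.8], [130.7, 188.4], [212.9, 194.9], [212.5, 228.6]]
[[457.5, 350.3], [556.6, 344.7], [532.5, 98.6], [433.5, 100.8]] ctr [495.  223.6] len [ 99.3 247.3  99.1 250.7]
  side 0 dir deg -2.24
  side 1 dir deg -95.54
dock
[[288.7, 202.0], [297.8, 166.8], [358.6, 183.2], [350.2, 218.4]]
[[507.8, -124.4], [612.3, -154.4], [559.8, -334.3], [455.6, -304.7]] ctr [ 533.9 -229.5] len [108.7 187.5 108.4 187.7]
  side 0 dir deg -15.93
  side 1 dir deg -106.2
plate
[[295.7, 194.9], [300.7, 175.5], [322.2, 180.7], [317.2, 200.9]]
[[527.5, -144.9], [584.9, -161.3], [568.3, -224.3], [508.7, -207.5]] ctr [ 547.3 -184.5] len [59.8 65.1 61.9 65.4]
  side 0 dir deg -15.82
  side 1 dir deg -105.77
sh-
[[195.4, 222.4], [197.9, 198.1], [211.6, 198.5], [209.8, 222.7]]
[[451.7, 147.8], [522.0, 140.2], [519.9, 100.3], [450.2, 106.1]] ctr [486.  123.6] len [70.7 40.  70.  41.7]
  side 0 dir deg -5.44
  side 1 dir deg -92.54
table 0.49 2.02
block 17.4 2.24
plate 14.94 2.34
sh 31.77 2.26
slab 11.05 2.3
```

```bash
cat >> h.py <<'E'
from scipy.spatial.transform import Rotation as Rn
def plan(pos,yaw=None):
    s=env.get_state(); R=Rn.from_rotvec(s['orientation']).as_matrix(); p=s['eef_pos']
    y=np.degrees(np.arctan2(R[1,0],R[0,0])); 
    print('t %.2f'%s['time_s'],'pos',p.round(1),'yaw %.2f'%y,'down',R[:,1].round(4),'q7 %.2f'%s['q'][6],'gap %.3f'%s['finger_gap'],'F',s['wrist_force'].round(1),'M',s['wrist_torque'].round(2))
    if pos is not None:
        print('shift m',(R.T@(np.array(pos)-p)/1000).round(4),end=' ')
        if yaw is not None: 
            dy=(yaw-y+90)%180-90; print('twist',round(-dy,2),'(alt ±180)')
FIX=dict(c=None)
E
python3 - <<'E'
from h import *
plan([556.6,-48,120],81.2)
p=np.load('top0.npz')['p']
cc=lambda l,x0,y0,s:(np.array(l)+.5)/s-.5+[x0,y0]
h=onplane('top',cc([[387,193],[630,259]],240,155,6),16);print('holes',h.round(1),h.mean(0),np.linalg.norm(h[0]-h[1]),np.degrees(np.arctan2(*(h[0]-h[1])[[1,0]])))
pn=cc([[300,240],[580,264]],115,170,6.5)
for z in(32,50):
    h=onplane('top',pn,z);print('pins',z,h.round(1),h.mean(0),np.linalg.norm(h[0]-h[1]),np.degrees(np.arctan2(*(h[0]-h[1])[[1,0]])))
h=onplane('top',cc([[80,148],[68,285]],115,170,6.5),112);print('bar',h)
c=cc([[125,127],[662,165],[645,382],[105,343]],115,170,6.5);print(onplane('top',c,12).round(1))
c=cc([[145,142],[643,181],[629,363],[122,325]],115,170,6.5);w=onplane('top',c,12);print('screws',w.round(1),w.mean(0))
E
```

```text
t 0.10 pos [223.  636.7 204.9] yaw 70.70 down [-3.0e-04 -1.1e-03 -1.0e+00] q7 -0.07 gap 1.001 F [ 0.3  0.2 -0.8] M [-0.02  0.01 -0.01]
shift m [-0.5359  0.0855 -0.5412] twist -10.5 (alt ±180)
holes [[ 551.2 -170.3   16. ]
 [ 516.4 -288.8   16. ]] [ 533.80907106 -229.54273647   16.        ] 123.51249701158599 73.63378578051856
pins 32 [[499.5 248.8  32. ]
 [486.5 123.2  32. ]] [493.00972813 185.98724375  32.        ] 126.278075027974 84.11162805711437
pins 50 [[498.  244.4  50. ]
 [485.3 120.8  50. ]] [491.65720095 182.58433608  50.        ] 124.32199049169407 84.11162805711436
bar [[533.3579308  323.04059524 112.        ]
 [475.90737697 327.34266703 112.        ]]
[[554.4 335.1  12. ]
 [532.2  88.3  12. ]
 [434.2  96.9  12. ]
 [455.7 343.2  12. ]]
screws [[547.3 325.7  12. ]
 [525.1  97.   12. ]
 [442.8 104.   12. ]
 [463.8 335.4  12. ]] [494.76432312 215.55130481  12.        ]
```

{"api": "step_arm", "payload": {
  "moves": [
    {"translation": [-0.02,0,-0.02],"twist": 0},
    {"translation": [-0.045,0,-0.045],"twist": 0},
    {"translation": [-0.074,0,-0.074],"twist": 0},
    {"translation": [-0.103,0,-0.104],"twist": 0},
    {"translation": [-0.132,0,-0.133],"twist": 0}
  ],
  "jaw": 0.6,
  "grip_force": 25
}}

```text
time_s: 0.52
eef_pos: [305.4, 466.5, 205.1]
orientation: [-1.35, -0.957, 0.958]
wrist_force: [1.1, 1.3, 0.8]
finger_gap: 0.801
```

{"api": "step_arm", "payload": {
  "moves": [
    {"translation": [-0.029,0,-0.029],"twist": 0},
    {"translation": [-0.058,0,-0.058],"twist": 0},
    {"translation": [-0.087,0,-0.087],"twist": 0},
    {"translation": [-0.116,0,-0.117],"twist": 0},
    {"translation": [-0.145,0,-0.146],"twist": 0}
  ]
}}

```text
time_s: 0.93
eef_pos: [395.2, 281.3, 205.4]
orientation: [-1.35, -0.958, 0.958]
wrist_force: [1.8, 1.4, -0.3]
finger_gap: 0.798
```

{"api": "step_arm", "payload": {
  "moves": [
    {"translation": [-0.029,0,-0.029],"twist": 0},
    {"translation": [-0.058,0,-0.058],"twist": 0},
    {"translation": [-0.087,0,-0.087],"twist": 0},
    {"translation": [-0.116,0.02,-0.117],"twist": 0},
    {"translation": [-0.14,0.04,-0.142],"twist": 0}
  ]
}}

```text
time_s: 1.35
eef_pos: [482.7, 104.8, 167.6]
orientation: [-1.351, -0.96, 0.955]
wrist_force: [1.4, 1.0, -0.0]
finger_gap: 0.798
```

```bash
python3 -c "
from h import *
plan([556.6,-48,120],81.2)"
```

```text
t 1.35 pos [482.7 104.8 167.6] yaw 70.68 down [ 0.0027  0.0014 -1.    ] q7 0.98 gap 0.798 F [ 1.4  1.  -0. ] M [ 0.04 -0.03  0.03]
shift m [-0.1198  0.0476 -0.1201] twist -10.52 (alt ±180)
```

{"api": "step_arm", "payload": {
  "moves": [
    {"translation": [-0.028,0.01,-0.028],"twist": -2},
    {"translation": [-0.056,0.022,-0.056],"twist": -5},
    {"translation": [-0.085,0.034,-0.085],"twist": -8},
    {"translation": [-0.107,0.045,-0.107],"twist": -10.5},
    {"translation": [-0.117,0.047,-0.117],"twist": -10.5}
  ]
}}

```text
time_s: 1.77
eef_pos: [553.3, -47.1, 118.1]
orientation: [-1.278, -1.093, 1.097]
wrist_force: [-0.1, 0.4, 0.5]
finger_gap: 0.799
```

{"api": "step_arm", "payload": {
  "moves": [
    {"translation": [0,0,0],"twist": 0}
  ]
}}

```text
time_s: 1.85
eef_pos: [553.4, -46.5, 118.9]
orientation: [-1.28, -1.09, 1.094]
wrist_force: [-1.1, 0.1, 0.7]
finger_gap: 0.8
```

```bash
python3 -c "
from h import *
plan([556.6,-48,8],81.2)
p,d=env.snapshot('top');s,d=env.snapshot('side')
crop(p,215,130,345,250,5,'pics/t1.png');crop(s,180,120,340,270,4,'pics/s1.png')"
```

```text
t 1.85 pos [553.4 -46.5 118.9] yaw 80.94 down [-0.0014 -0.0018 -1.    ] q7 1.57 gap 0.800 F [-1.1  0.1  0.7] M [ 0.02  0.07 -0.02]
shift m [-0.0007  0.1109 -0.0035] twist -0.26 (alt ±180)
```

View pics/s1.png

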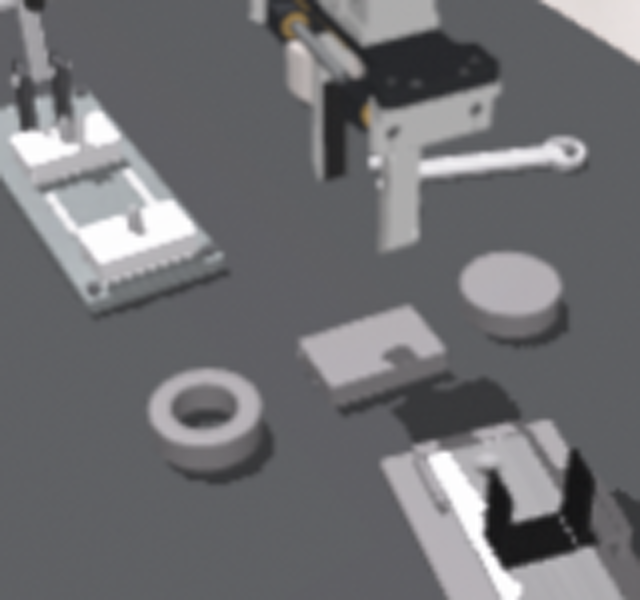

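View pics/t1.png

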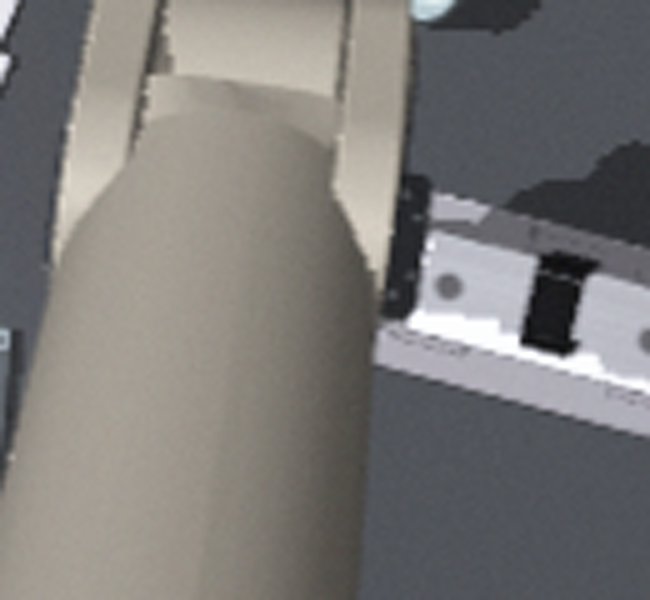

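Three grey samples: disc (263,150), ring (261,226), block (263,186) – only the last is rectangular (77–80 × 49 mm measured), as the dock crop showed. The side view (crop px 375,355 → about 274,209) shows the fingers above it, clear of disc and ring. Descend.

{"api": "step_arm", "payload": {
  "moves": [
    {"translation": [-0.001,0.03,-0.003],"twist": 0},
    {"translation": [-0.001,0.06,-0.003],"twist": 0},
    {"translation": [-0.001,0.085,-0.003],"twist": 0},
    {"translation": [-0.001,0.1,-0.003],"twist": 0},
    {"translation": [-0.001,0.111,-0.003],"twist": 0}
  ]
}}

```text
time_s: 2.37
eef_pos: [555.0, -42.2, 7.6]
orientation: [-1.276, -1.096, 1.097]
wrist_force: [0.1, 0.4, -0.2]
finger_gap: 0.799
```

{"api": "step_arm", "payload": {
  "moves": [
    {"translation": [0,0,0],"twist": 0},
    {"translation": [0,0,0],"twist": 0},
    {"translation": [0,0,0],"twist": 0},
    {"translation": [0,0,0],"twist": 0},
    {"translation": [0,0,0],"twist": 0}
  ],
  "jaw": -1,
  "grip_force": 25
}}

```text
time_s: 2.78
eef_pos: [556.7, -43.8, 10.1]
orientation: [-1.279, -1.097, 1.094]
wrist_force: [-1.9, 0.8, 8.3]
finger_gap: 0.531
```

```bash
python3 -c "
from h import *
plan([556.6,-48,8],81.2)
s,d=env.snapshot('side')
crop(s,200,150,340,280,4,'pics/s2.png')"
```

```text
t 2.78 pos [556.7 -43.8  10.1] yaw 81.20 down [ 1.8e-03  3.0e-04 -1.0e+00] q7 1.65 gap 0.531 F [-1.9  0.8  8.3] M [0.05 0.36 0.01]
shift m [-0.0042  0.0021 -0.0005] twist 0.0 (alt ±180)
```

View pics/s2.png

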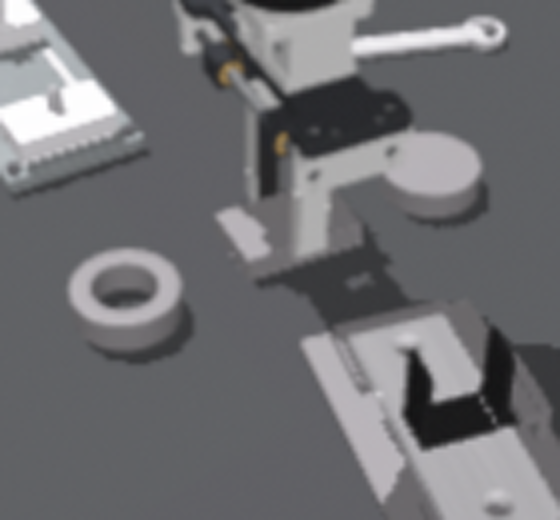

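{"api": "step_arm", "payload": {
  "moves": [
    {"translation": [0,-0.02,0],"twist": 0},
    {"translation": [0,-0.05,0],"twist": 0},
    {"translation": [0,-0.08,0],"twist": 0},
    {"translation": [0,-0.1,0],"twist": 0},
    {"translation": [0,-0.1,0],"twist": 0}
  ]
}}

```text
time_s: 3.25
eef_pos: [558.3, -44.0, 113.4]
orientation: [-1.282, -1.1, 1.091]
wrist_force: [1.7, 0.5, -0.5]
finger_gap: 0.529
```

```bash
python3 -c "
from h import *
plan([492,185.5,110],-5.5)"
```

```text
t 3.25 pos [558.3 -44.  113.4] yaw 81.18 down [ 0.0063  0.001  -1.    ] q7 1.58 gap 0.529 F [ 1.7  0.5 -0.5] M [ 0.05 -0.07  0.06]
shift m [0.2166 0.0032 0.1007] twist 86.68 (alt ±180)
```

{"api": "step_arm", "payload": {
  "moves": [
    {"translation": [0.025,0,0.012],"twist": 6},
    {"translation": [0.053,0,0.025],"twist": 13},
    {"translation": [0.08,0,0.038],"twist": 20},
    {"translation": [0.108,0,0.05],"twist": 27},
    {"translation": [0.136,0,0.063],"twist": 34}
  ]
}}

```text
time_s: 3.67
eef_pos: [513.9, 101.3, 108.9]
orientation: [-1.475, -0.639, 0.638]
wrist_force: [-0.2, 0.5, -0.6]
finger_gap: 0.529
```

```bash
python3 -c "
from h import *
plan([492,185.5,110],-5.5)"
```

```text
t 3.67 pos [513.9 101.3 108.9] yaw 46.83 down [ 2.e-04  3.e-04 -1.e+00] q7 0.73 gap 0.529 F [-0.2  0.5 -0.6] M [ 0.01 -0.01 -0.03]
shift m [ 0.0464 -0.0011  0.0736] twist 52.33 (alt ±180)
```

{"api": "step_arm", "payload": {
  "moves": [
    {"translation": [0.01,0,0.018],"twist": 7},
    {"translation": [0.02,0,0.035],"twist": 14},
    {"translation": [0.03,0,0.05],"twist": 21},
    {"translation": [0.038,0,0.06],"twist": 28},
    {"translation": [0.044,-0.001,0.071],"twist": 35}
  ]
}}

```text
time_s: 4.08
eef_pos: [492.0, 181.8, 109.7]
orientation: [-1.564, -0.163, 0.163]
wrist_force: [0.5, -0.9, -1.3]
finger_gap: 0.533
```

{"api": "step_arm", "payload": {
  "moves": [
    {"translation": [0,0,0],"twist": 7},
    {"translation": [0,0,0],"twist": 13},
    {"translation": [0,0,0],"twist": 17.3},
    {"translation": [0,0,0],"twist": 17.3},
    {"translation": [0,0,0],"twist": 17.3}
  ]
}}

```text
time_s: 4.5
eef_pos: [492.1, 180.7, 109.8]
orientation: [-1.57, 0.068, -0.068]
wrist_force: [-0.8, -0.4, -2.2]
finger_gap: 0.529
```

```bash
python3 -c "
from h import *
plan([492,185.5,60],-5.5)
p,d=env.snapshot('top')
s,d=env.snapshot('side')
crop(s,140,60,280,200,4,'pics/s3.png');crop(p,115,150,265,270,4,'pics/t3.png')"
```

```text
t 4.50 pos [492.1 180.7 109.8] yaw -4.93 down [-1.e-04 -2.e-04 -1.e+00] q7 -0.22 gap 0.529 F [-0.8 -0.4 -2.2] M [-0.03  0.03 -0.02]
shift m [-0.0005  0.0498  0.0047] twist 0.57 (alt ±180)
```

View pics/s3.png

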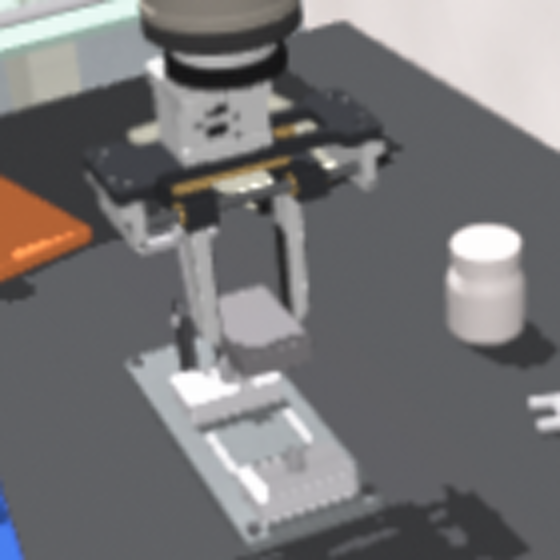

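View pics/t3.png

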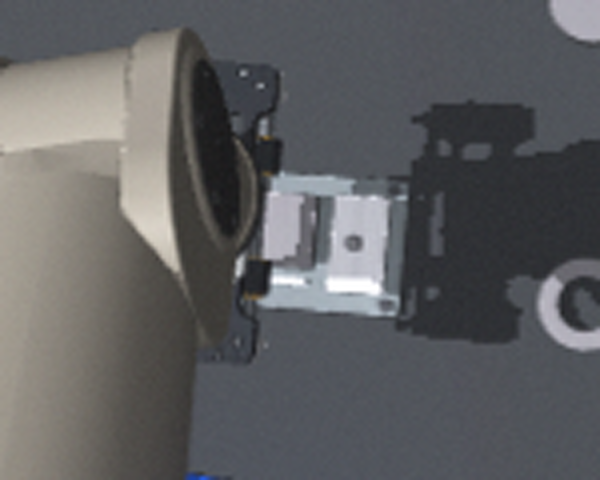

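```bash
python3 -c "
from h import *
print(onplane('top',[[115+302/4,150+195/4],[115+302/4,150+262/4]],118))
# block far face corners in side: top corners
print(onplane('side',[[140+238/4,60+345/4],[140+310/4,60+332/4]],118))
"
```

```text
[[511.9799568  147.28632723 118.        ]
 [466.96246352 147.39029736 118.        ]]
[[469.57020929 154.91885437 118.        ]
 [515.58452555 141.40028388 118.        ]]
```

```bash
python3 -c "
from h import *
p,d=env.snapshot('top')
s,d2=env.snapshot('side'); np.savez('r3.npz',p=p,s=s)
crop(s,180,120,240,195,8,'pics/s4.png');crop(p,170,185,225,235,10,'pics/t4.png')
P=cloud('top',d); print(P[203:212,182:188,2].round(0))"
```

```text
[[ 116.  117.  117.  117.  120.  120.]
 [ 118.  120.  118.  122.  118.  118.]
 [ 118.  116.  117.  115.  116.  116.]
 [ 118.  117.  119.  120.  120. 1194.]
 [ 117.  114.  119.  114.  120.  119.]
 [ 117.  113.  119.  117.  118.  120.]
 [ 123.  117.  120.  115.  116.  119.]
 [ 118.  117.  116.  119.  117.  115.]
 [ 117.  120.  120.  119.  117.  120.]]
```

View pics/t4.png

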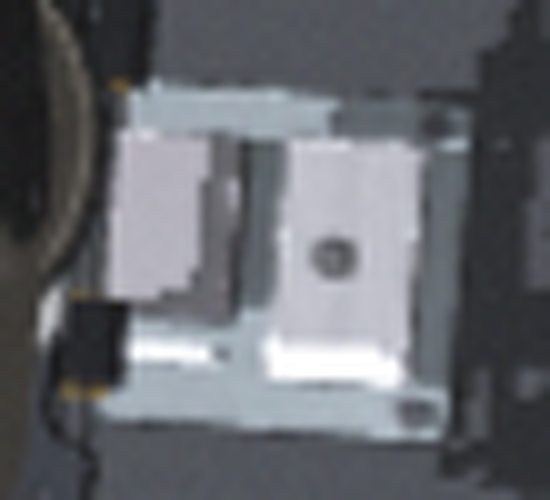

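View pics/s4.png

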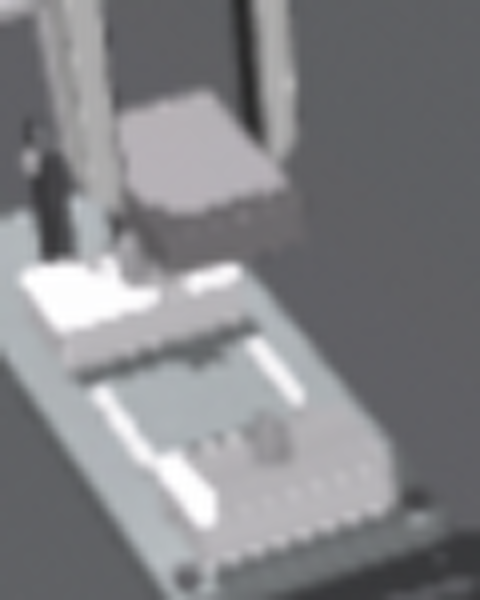

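```bash
python3 -c "
from h import *
f=lambda x,y,x0,y0,s:[(x+.5)/s-.5+x0,(y+.5)/s-.5+y0]
print('top edge bottom z100',onplane('top',[f(240,140,170,185,10),f(236,318,170,185,10)],100).round(1))
print('top edge z118',onplane('top',[f(230,135,170,185,10),f(226,310,170,185,10)],118).round(1))
print('side z100',onplane('side',[f(155,262,180,120,8),f(302,242,180,120,8)],100).round(1))
print('shoulder -y edges', onplane('top',[f(285,140,170,185,10),f(268,345,170,185,10),f(422,145,170,185,10),f(405,385,170,185,10)],32).round(1))
print('pin', onplane('top',[f(335,258,170,185,10)],50).round(1),onplane('top',[f(335,258,170,185,10)],32).round(1))
"
```

```text
top edge bottom z100 [[514.2 141.9 100. ]
 [465.5 143.2 100. ]]
top edge z118 [[513.8 141.7 118. ]
 [466.8 143.  118. ]]
side z100 [[466.4 155.6 100. ]
 [511.7 138.  100. ]]
shoulder -y edges [[520.6 139.8  32. ]
 [461.3 144.9  32. ]
 [518.4  99.9  32. ]
 [449.1 105.4  32. ]]
pin [[484.9 122.9  50. ]] [[486.1 125.4  32. ]]
```

{"api": "step_arm", "payload": {
  "moves": [
    {"translation": [0,0.015,0.004],"twist": 0.5},
    {"translation": [0,0.035,0.004],"twist": 0.5},
    {"translation": [0,0.05,0.004],"twist": 0.5},
    {"translation": [0,0.05,0.004],"twist": 0.5},
    {"translation": [0,0.05,0.004],"twist": 0.5}
  ]
}}

```text
time_s: 5.12
eef_pos: [492.5, 184.0, 59.8]
orientation: [-1.57, 0.077, -0.076]
wrist_force: [0.1, -0.5, -0.8]
finger_gap: 0.523
```

```bash
python3 -c "
from h import *
plan([492,184.7,24],-5.4)
p,d=env.snapshot('top')
s,d2=env.snapshot('side')
crop(s,180,110,250,195,7,'pics/s5.png');crop(p,150,175,225,235,9,'pics/t5.png')
"
```

```text
t 5.12 pos [492.5 184.   59.8] yaw -5.60 down [-1.e-03 -9.e-04 -1.e+00] q7 -0.17 gap 0.523 F [ 0.1 -0.5 -0.8] M [-0.08  0.06 -0.02]
shift m [-0.0006  0.0358  0.0007] twist -0.2 (alt ±180)
```

View pics/t5.png

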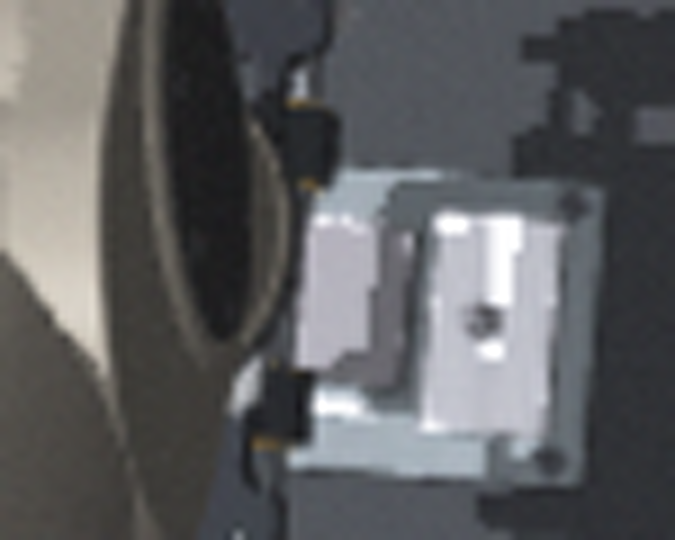

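View pics/s5.png

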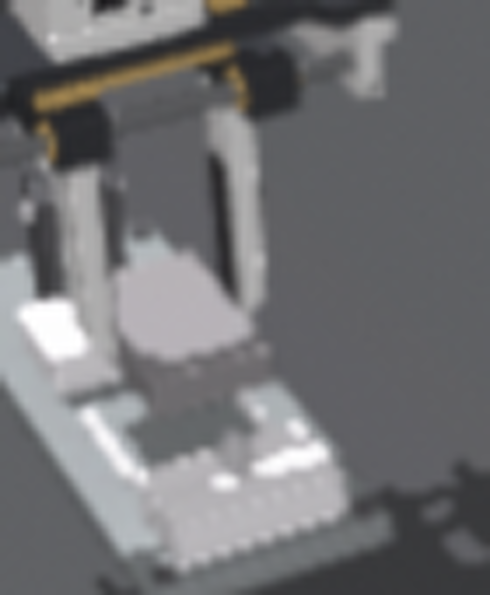

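```bash
python3 -c "
from h import *
f=lambda x,y,x0,y0,s:[(x+.5)/s-.5+x0,(y+.5)/s-.5+y0]
print(onplane('top',[f(412,235,150,175,9),f(408,390,150,175,9)],66).round(1))
print(onplane('top',[f(438,215,150,175,9),f(424,430,150,175,9)],32).round(1))"
```

```text
[[511.4 142.4  66. ]
 [463.  143.8  66. ]]
[[520.9 139.2  32. ]
 [451.8 144.1  32. ]]
```

{"api": "step_arm", "payload": {
  "moves": [
    {"translation": [0,0.01,0.002],"twist": 0},
    {"translation": [0,0.02,0.0025],"twist": 0},
    {"translation": [0,0.03,0.0025],"twist": 0},
    {"translation": [0,0.035,0.0025],"twist": 0},
    {"translation": [0,0.035,0.0025],"twist": 0}
  ]
}}

```text
time_s: 5.63
eef_pos: [492.2, 186.5, 23.5]
orientation: [-1.571, 0.078, -0.075]
wrist_force: [-0.3, 0.8, -1.2]
finger_gap: 0.528
```

```bash
python3 -c "
from h import *
plan([492,186.5,22],-5.4)
s,d2=env.snapshot('side')
crop(s,180,110,250,195,7,'pics/s6.png')
"
```

```text
t 5.63 pos [492.2 186.5  23.5] yaw -5.61 down [-0.0018 -0.0014 -1.    ] q7 -0.12 gap 0.528 F [-0.3  0.8 -1.2] M [-0.07  0.08 -0.  ]
shift m [-0.0001  0.0015 -0.0001] twist -0.21 (alt ±180)
```

View pics/s6.png

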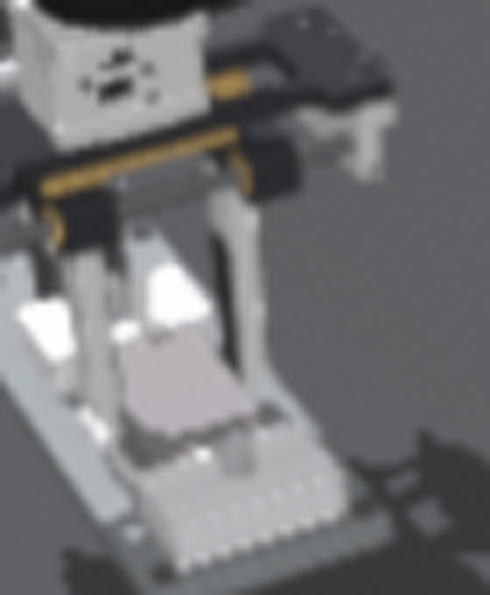

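{"api": "step_arm", "payload": {
  "moves": [
    {"translation": [0,0.001,0],"twist": 0},
    {"translation": [0,0.0015,0],"twist": 0},
    {"translation": [0,0.0015,0],"twist": 0}
  ]
}}

```text
time_s: 5.93
eef_pos: [493.1, 187.1, 23.6]
orientation: [-1.569, 0.077, -0.077]
wrist_force: [-0.5, -0.0, -0.9]
finger_gap: 0.527
```

{"api": "step_arm", "payload": {
  "moves": [
    {"translation": [0,0.001,0],"twist": 0},
    {"translation": [0,0.002,0],"twist": 0},
    {"translation": [0,0.002,0],"twist": 0}
  ]
}}

```text
time_s: 6.18
eef_pos: [493.2, 187.3, 22.0]
orientation: [-1.569, 0.077, -0.077]
wrist_force: [-4.5, 0.6, 13.5]
finger_gap: 0.528
```

Contact (13 N). Open.

{"api": "step_arm", "payload": {
  "moves": [
    {"translation": [0,-0.001,0],"twist": 0},
    {"translation": [0,-0.001,0],"twist": 0},
    {"translation": [0,-0.001,0],"twist": 0},
    {"translation": [0,-0.001,0],"twist": 0}
  ],
  "jaw": 0.6
}}

```text
time_s: 6.52
eef_pos: [493.0, 187.1, 22.4]
orientation: [-1.569, 0.077, -0.077]
wrist_force: [-0.6, 0.3, 0.1]
finger_gap: 0.772
```

{"api": "step_arm", "payload": {
  "moves": [
    {"translation": [0,-0.02,0],"twist": 0},
    {"translation": [0,-0.05,0],"twist": 0},
    {"translation": [0,-0.09,0],"twist": 0},
    {"translation": [0,-0.13,0],"twist": 0},
    {"translation": [0,-0.14,0],"twist": 0}
  ]
}}

```text
time_s: 6.93
eef_pos: [495.1, 187.3, 167.2]
orientation: [-1.566, 0.074, -0.081]
wrist_force: [0.8, 0.3, 0.8]
finger_gap: 0.798
```

```bash
python3 -c "
from h import *
plan([533.8,-229.5,165],-16.2)
s,d2=env.snapshot('side')
crop(s,160,110,250,200,6,'pics/s7.png')
"
```

```text
t 6.93 pos [495.1 187.3 167.2] yaw -5.67 down [ 0.0043  0.003  -1.    ] q7 -0.31 gap 0.798 F [0.8 0.3 0.8] M [-0.07  0.01 -0.02]
shift m [ 0.0797  0.0011 -0.4109] twist 10.53 (alt ±180)
```

View pics/s7.png

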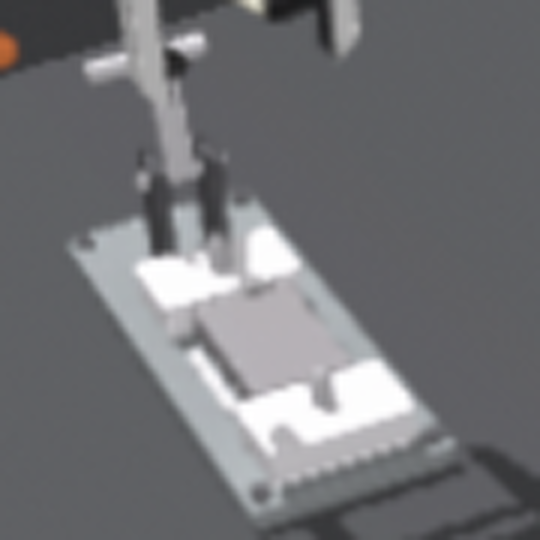

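{"api": "step_arm", "payload": {
  "moves": [
    {"translation": [0.004,0,-0.02],"twist": 1},
    {"translation": [0.011,0,-0.057],"twist": 3},
    {"translation": [0.018,0,-0.096],"twist": 5},
    {"translation": [0.026,0,-0.135],"twist": 7},
    {"translation": [0.034,0,-0.174],"twist": 10.5}
  ]
}}

```text
time_s: 7.4
eef_pos: [508.9, 8.6, 161.5]
orientation: [-1.56, 0.222, -0.22]
wrist_force: [0.1, 0.1, 0.6]
finger_gap: 0.797
```

```bash
python3 -c "
from h import *
plan([533.8,-229.5,165],-16.2)
"
```

```text
t 7.40 pos [508.9   8.6 161.5] yaw -16.15 down [-1.e-03 -1.e-04 -1.e+00] q7 -0.13 gap 0.797 F [0.1 0.1 0.6] M [-0.07  0.01 -0.02]
shift m [ 0.0902 -0.0035 -0.2217] twist 0.05 (alt ±180)
```

{"api": "step_arm", "payload": {
  "moves": [
    {"translation": [0.015,0,-0.037],"twist": 0},
    {"translation": [0.03,0,-0.075],"twist": 0},
    {"translation": [0.046,0,-0.113],"twist": 0},
    {"translation": [0.062,0,-0.152],"twist": 0},
    {"translation": [0.076,0,-0.187],"twist": 0}
  ]
}}

```text
time_s: 7.82
eef_pos: [530.0, -192.8, 161.2]
orientation: [-1.56, 0.222, -0.22]
wrist_force: [0.7, 1.1, -0.4]
finger_gap: 0.8
```

```bash
python3 -c "
from h import *
plan([531.9,-228.9,120],-16.2)
p,d=env.snapshot('top'); np.savez('top2.npz',p=p,d=d)
crop(p,120,170,230,245,7,'pics/t8.png')
"
```

```text
t 7.82 pos [ 530.  -192.8  161.2] yaw -16.14 down [-1.3e-03 -1.0e-04 -1.0e+00] q7 0.32 gap 0.800 F [ 0.7  1.1 -0.4] M [-0.06  0.01 -0.02]
shift m [ 0.0119  0.0412 -0.0341] twist 0.06 (alt ±180)
```

View pics/t8.png

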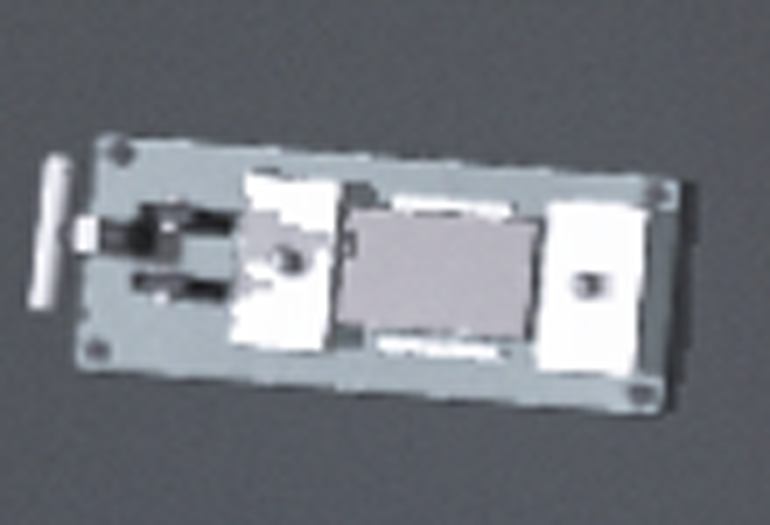

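Top view shows the block (crop 440,270 → px 183,208) lying between both lips and both shoulders. Now the plate: dock at (325,193) is grey with black walls; the blue one at (161,287) is the look-alike, left alone.

{"api": "step_arm", "payload": {
  "moves": [
    {"translation": [0.004,0.01,-0.01],"twist": 0},
    {"translation": [0.008,0.02,-0.02],"twist": 0},
    {"translation": [0.01,0.03,-0.026],"twist": 0},
    {"translation": [0.01,0.041,-0.027],"twist": 0},
    {"translation": [0.01,0.041,-0.027],"twist": 0}
  ]
}}

```text
time_s: 8.28
eef_pos: [531.5, -218.5, 118.8]
orientation: [-1.56, 0.224, -0.218]
wrist_force: [-0.6, 0.6, 0.0]
finger_gap: 0.802
```

{"api": "step_arm", "payload": {
  "moves": [
    {"translation": [0,0,0],"twist": 0},
    {"translation": [0,0,0],"twist": 0}
  ]
}}

```text
time_s: 8.45
eef_pos: [533.2, -218.2, 121.5]
orientation: [-1.56, 0.22, -0.22]
wrist_force: [-0.9, 0.2, -0.1]
finger_gap: 0.799
```

```bash
python3 -c "
from h import *
plan([531.9,-228.9,80],-16.2)
p,d=env.snapshot('top');s,d=env.snapshot('side')
crop(p,270,130,380,225,6,'pics/t9.png')
crop(s,230,150,380,300,4,'pics/s9.png')
"
```

```text
t 8.45 pos [ 533.2 -218.2  121.5] yaw -16.06 down [-2.e-04  1.e-04 -1.e+00] q7 0.41 gap 0.799 F [-0.9  0.2 -0.1] M [-0.04  0.   -0.05]
shift m [ 0.0017  0.0415 -0.0106] twist 0.14 (alt ±180)
```

View pics/t9.png

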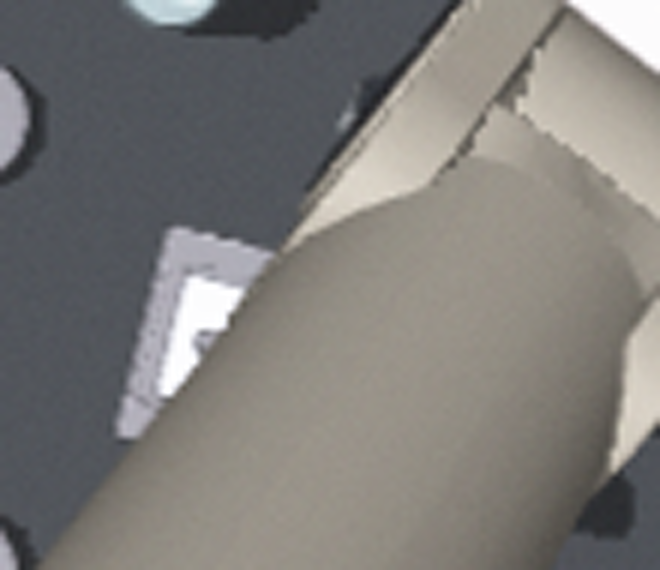

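View pics/s9.png

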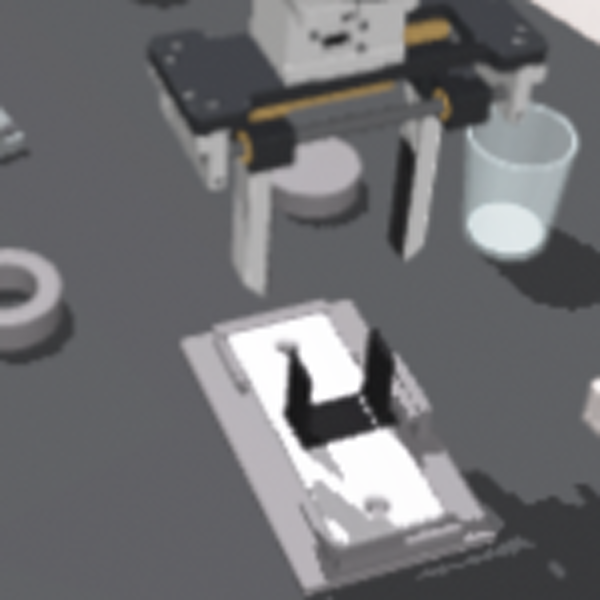

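{"api": "step_arm", "payload": {
  "moves": [
    {"translation": [0.0,0,-0.006],"twist": 0},
    {"translation": [0.001,0.01,-0.0105],"twist": 0},
    {"translation": [0.001,0.02,-0.0105],"twist": 0},
    {"translation": [0.001,0.035,-0.0105],"twist": 0},
    {"translation": [0.001,0.035,-0.0105],"twist": 0}
  ]
}}

```text
time_s: 8.97
eef_pos: [529.7, -228.7, 83.6]
orientation: [-1.559, 0.223, -0.218]
wrist_force: [-1.2, 1.0, -0.4]
finger_gap: 0.801
```

```bash
python3 -c "
from h import *
plan([531.9,-228.9,38],-16.2)
s,d=env.snapshot('side')
crop(s,260,170,370,280,5,'pics/s10.png')
"
```

```text
t 8.97 pos [ 529.7 -228.7   83.6] yaw -16.11 down [-3.3e-03  7.0e-04 -1.0e+00] q7 0.47 gap 0.801 F [-1.2  1.  -0.4] M [-0.02  0.08 -0.  ]
shift m [0.0023 0.0456 0.0004] twist 0.09 (alt ±180)
```

View pics/s10.png

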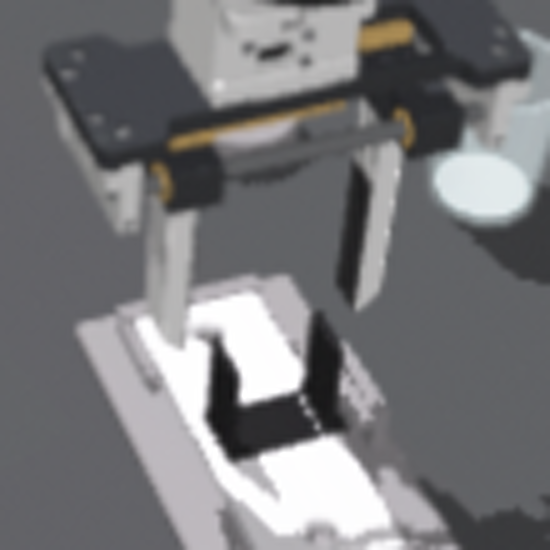

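{"api": "step_arm", "payload": {
  "moves": [
    {"translation": [0.002,0.012,0],"twist": 0},
    {"translation": [0.002,0.025,0],"twist": 0},
    {"translation": [0.002,0.038,0],"twist": 0},
    {"translation": [0.002,0.045,0],"twist": 0},
    {"translation": [0.002,0.045,0],"twist": 0}
  ]
}}

```text
time_s: 9.43
eef_pos: [532.0, -229.5, 39.5]
orientation: [-1.559, 0.223, -0.219]
wrist_force: [-1.0, -0.6, 0.0]
finger_gap: 0.8
```

```bash
python3 -c "
from h import *
plan([531.9,-228.9,38],-16.2)
s,d=env.snapshot('side')
crop(s,270,180,360,280,6,'pics/s11.png')
"
```

```text
t 9.43 pos [ 532.  -229.5   39.5] yaw -16.11 down [-2.6e-03  4.0e-04 -1.0e+00] q7 0.52 gap 0.800 F [-1.  -0.6  0. ] M [-0.09  0.05 -0.01]
shift m [-0.0002  0.0015  0.0005] twist 0.09 (alt ±180)
```

View pics/s11.png

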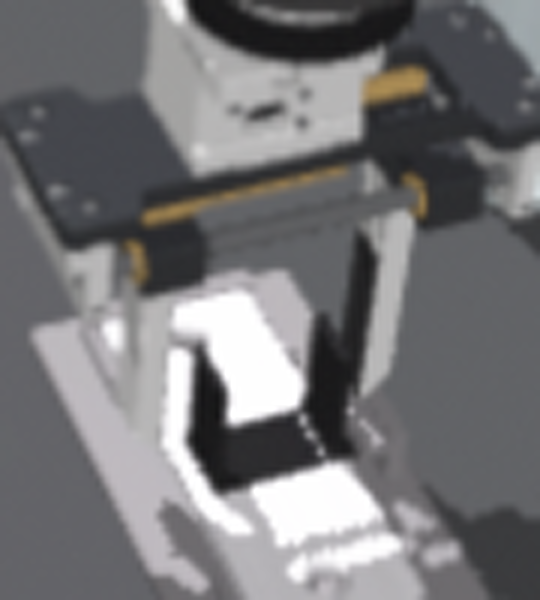

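{"api": "step_arm", "payload": {
  "moves": [
    {"translation": [0,0.001,0],"twist": 0},
    {"translation": [0,0.001,0],"twist": 0},
    {"translation": [0,0.001,0],"twist": 0},
    {"translation": [0,0.001,0],"twist": 0},
    {"translation": [0,0.001,0],"twist": 0}
  ],
  "jaw": -1,
  "grip_force": 30
}}

```text
time_s: 9.9
eef_pos: [532.1, -229.5, 40.8]
orientation: [-1.559, 0.222, -0.219]
wrist_force: [-21.2, 8.4, 29.8]
finger_gap: 0.486
```

```bash
python3 -c "
from h import *
plan([531.9,-228.9,38],-16.2)
s,d=env.snapshot('side')
crop(s,270,180,360,280,6,'pics/s12.png')
"
```

```text
t 9.90 pos [ 532.1 -229.5   40.8] yaw -16.10 down [-0.0015  0.0011 -1.    ] q7 0.52 gap 0.486 F [-21.2   8.4  29.8] M [ 1.78  5.51 -0.01]
shift m [-0.0004  0.0028  0.0005] twist 0.1 (alt ±180)
```

View pics/s12.png

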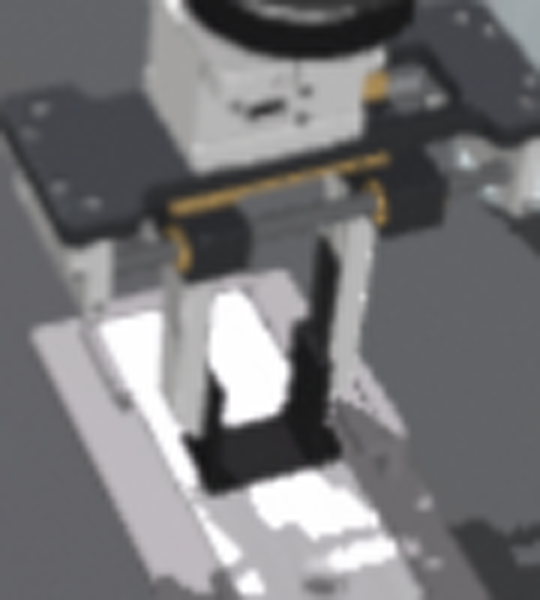

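{"api": "step_arm", "payload": {
  "moves": [
    {"translation": [0,0,0],"twist": 0},
    {"translation": [0,-0.003,0],"twist": 0},
    {"translation": [-0.002,-0.006,0],"twist": 0},
    {"translation": [-0.002,-0.006,0],"twist": 0}
  ],
  "jaw": 0.4
}}

```text
time_s: 10.28
eef_pos: [531.0, -229.2, 47.1]
orientation: [-1.559, 0.22, -0.221]
wrist_force: [-0.4, 0.2, -0.6]
finger_gap: 0.688
```

{"api": "step_arm", "payload": {
  "moves": [
    {"translation": [0,0,0],"twist": 0},
    {"translation": [0,0,0],"twist": 0},
    {"translation": [0,0,0],"twist": 0},
    {"translation": [0,0,0],"twist": 0},
    {"translation": [0,0,0],"twist": 0}
  ],
  "jaw": -1
}}

```text
time_s: 10.7
eef_pos: [530.9, -229.1, 46.9]
orientation: [-1.559, 0.221, -0.22]
wrist_force: [-3.6, 3.4, 15.4]
finger_gap: 0.456
```

```bash
python3 -c "
from h import *
plan([531.9,-228.9,44],-16.2)
s,d=env.snapshot('side')
crop(s,270,180,360,280,6,'pics/s13.png')
"
```

```text
t 10.70 pos [ 530.9 -229.1   46.9] yaw -16.11 down [-3.e-04  8.e-04 -1.e+00] q7 0.51 gap 0.456 F [-3.6  3.4 15.4] M [0.59 0.65 0.07]
shift m [0.0009 0.0029 0.0005] twist 0.09 (alt ±180)
```

View pics/s13.png

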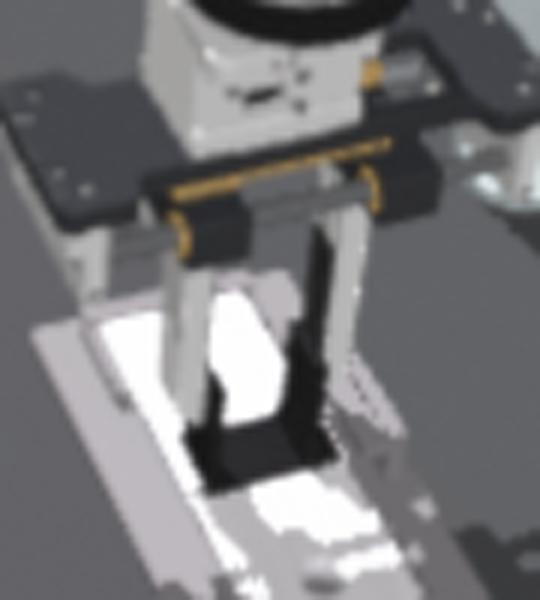

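{"api": "step_arm", "payload": {
  "moves": [
    {"translation": [0,-0.002,0],"twist": 0},
    {"translation": [0,-0.005,0],"twist": 0},
    {"translation": [0,-0.009,0],"twist": 0},
    {"translation": [0,-0.013,0],"twist": 0},
    {"translation": [0,-0.015,0],"twist": 0}
  ]
}}

```text
time_s: 11.17
eef_pos: [531.0, -229.3, 61.9]
orientation: [-1.56, 0.221, -0.221]
wrist_force: [-0.9, 0.4, -3.7]
finger_gap: 0.452
```

```bash
python3 -c "
from h import *
plan(None)
s,d=env.snapshot('side')
crop(s,270,180,360,280,6,'pics/s14.png')
"
```

```text
t 11.17 pos [ 531.  -229.3   61.9] yaw -16.11 down [-2.e-04 -0.e+00 -1.e+00] q7 0.50 gap 0.452 F [-0.9  0.4 -3.7] M [-0.1   0.07  0.02]
```

View pics/s14.png

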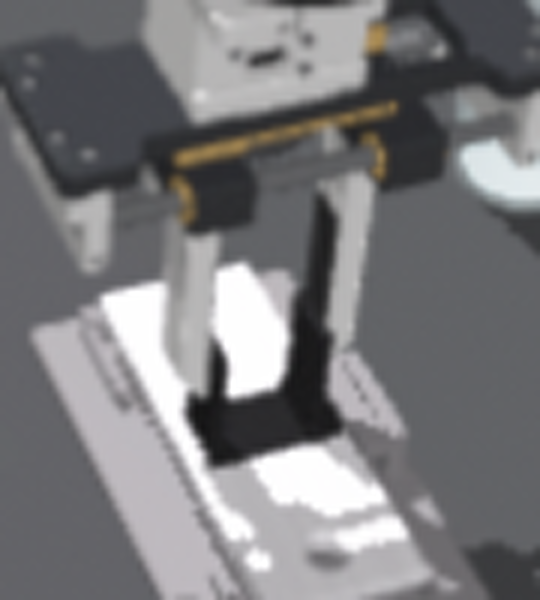

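{"api": "step_arm", "payload": {
  "moves": [
    {"translation": [0,-0.008,0],"twist": 0},
    {"translation": [0,-0.02,0],"twist": 0},
    {"translation": [0,-0.032,0],"twist": 0},
    {"translation": [0,-0.043,0],"twist": 0},
    {"translation": [0,-0.043,0],"twist": 0}
  ]
}}

```text
time_s: 11.63
eef_pos: [532.3, -229.8, 107.2]
orientation: [-1.56, 0.218, -0.223]
wrist_force: [0.8, -1.1, -2.7]
finger_gap: 0.449
```

```bash
python3 - <<'E'
from h import *
plan([492,181,105],-5.4)
p=np.load('top2.npz')['p']
print('sh-');show(*rectfit('top',p,(193,193,218,228),205,32))
print('sh+');show(*rectfit('top',p,(149,190,172,225),205,32))
f=lambda l:(np.array(l)+.5)/7-.5+[120,170]
w=onplane('top',f([[122,152],[656,192],[641,394],[97,349]]),12);print('screws',w.round(1),w.mean(0).round(1))
w=onplane('top',f([[292,261],[588,286]]),41);print('pins',w.round(1),w.mean(0).round(1))
crop(p,150,190,215,228,12,'pics/t15.png')
s,d=env.snapshot('side'); crop(s,230,130,390,290,4,'pics/s15.png')
E
```

```text
t 11.63 pos [ 532.3 -229.8  107.2] yaw -16.11 down [ 3.2e-03 -6.0e-04 -1.0e+00] q7 0.45 gap 0.449 F [ 0.8 -1.1 -2.7] M [-0.11 -0.    0.01]
shift m [-0.1527  0.0018  0.3835] twist -10.71 (alt ±180)
sh-
[[196.0, 222.3], [198.4, 198.1], [211.6, 198.5], [209.8, 222.9]]
[[452.1, 146.1], [522.0, 138.8], [519.9, 100.4], [449.6, 106.1]] ctr [485.9 122.9] len [70.3 38.5 70.6 40.1]
  side 0 dir deg -5.3
  side 1 dir deg -93.39
sh+
[[154.2, 206.7], [166.5, 205.8], [166.0, 219.6], [152.1, 219.1]]
[[499.2, 268.1], [501.4, 231.9], [461.2, 233.3], [463.3, 273.9]] ctr [481.3 251.8] len [36.3 40.2 40.6 36.4]
  side 0 dir deg -89.97
  side 1 dir deg 174.53
screws [[547.7 325.4  12. ]
 [526.4  97.6  12. ]
 [441.6 104.6  12. ]
 [464.2 335.2  12. ]] [495.  215.7  12. ]
pins [[497.7 245.   41. ]
 [485.2 122.6  41. ]] [491.5 183.8  41. ]
```

View pics/t15.png

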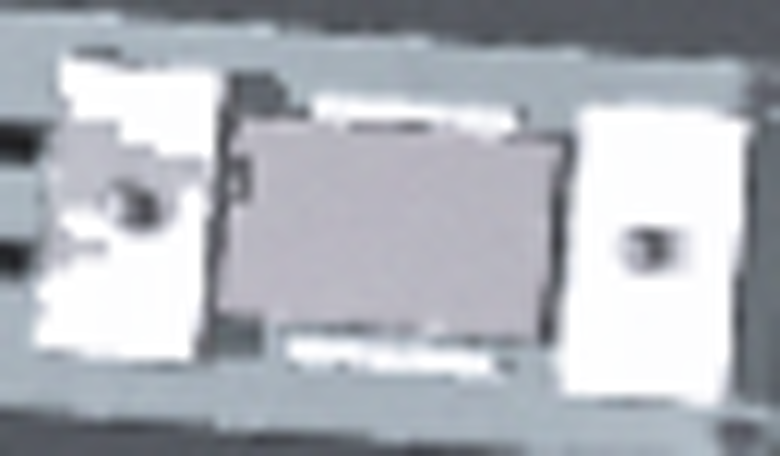

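View pics/s15.png

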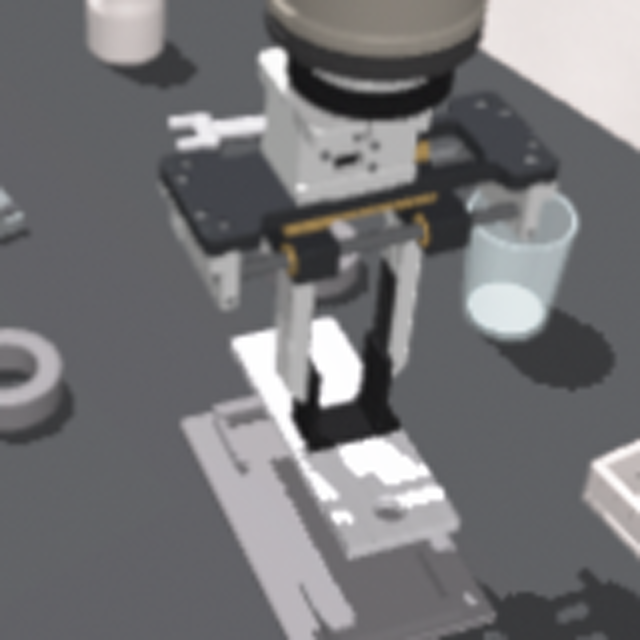

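{"api": "step_arm", "payload": {
  "moves": [
    {"translation": [-0.01,0,0.025],"twist": -1},
    {"translation": [-0.024,0,0.058],"twist": -3},
    {"translation": [-0.038,0,0.093],"twist": -6},
    {"translation": [-0.052,0,0.129],"twist": -9},
    {"translation": [-0.065,0,0.163],"twist": -10.7}
  ]
}}

```text
time_s: 12.1
eef_pos: [513.1, -52.6, 104.2]
orientation: [-1.569, 0.072, -0.071]
wrist_force: [1.1, 0.2, -3.3]
finger_gap: 0.449
```

```bash
python3 -c "
from h import *
plan([489.5,178,105],-5.45)"
```

```text
t 12.10 pos [513.1 -52.6 104.2] yaw -5.23 down [-4.e-04  3.e-04 -1.e+00] q7 0.27 gap 0.449 F [ 1.1  0.2 -3.3] M [-0.04 -0.01  0.06]
shift m [-0.0445 -0.0007  0.2275] twist 0.22 (alt ±180)
```

{"api": "step_arm", "payload": {
  "moves": [
    {"translation": [-0.007,0,0.037],"twist": 0.2},
    {"translation": [-0.014,0,0.074],"twist": 0.2},
    {"translation": [-0.021,0,0.11],"twist": 0.2},
    {"translation": [-0.029,0,0.147],"twist": 0.2},
    {"translation": [-0.036,0,0.18],"twist": 0.2}
  ]
}}

```text
time_s: 12.52
eef_pos: [494.2, 130.4, 104.3]
orientation: [-1.569, 0.076, -0.076]
wrist_force: [-0.3, -0.9, -3.4]
finger_gap: 0.453
```

{"api": "step_arm", "payload": {
  "moves": [
    {"translation": [-0.003,0,0.016],"twist": 0},
    {"translation": [-0.006,0,0.03],"twist": 0},
    {"translation": [-0.006,0,0.038],"twist": 0},
    {"translation": [-0.006,0,0.038],"twist": 0},
    {"translation": [-0.006,0,0.038],"twist": 0}
  ]
}}

```text
time_s: 12.93
eef_pos: [492.8, 165.8, 104.3]
orientation: [-1.57, 0.077, -0.077]
wrist_force: [-0.1, -0.7, -3.3]
finger_gap: 0.454
```

```bash
python3 -c "
from h import *
plan([489.9,185.3,100],-5.45)
p,d=env.snapshot('top');s,d2=env.snapshot('side');np.savez('r16.npz',p=p,s=s,d=d,ds=d2)
crop(p,120,160,240,250,6,'pics/t16.png')
crop(s,150,70,270,210,4,'pics/s16.png')
"
```

```text
t 12.93 pos [492.8 165.8 104.3] yaw -5.60 down [-1.e-04 -5.e-04 -1.e+00] q7 -0.17 gap 0.454 F [-0.1 -0.7 -3.3] M [-0.07  0.02  0.01]
shift m [-0.0047  0.0043  0.0191] twist -0.15 (alt ±180)
```

View pics/t16.png

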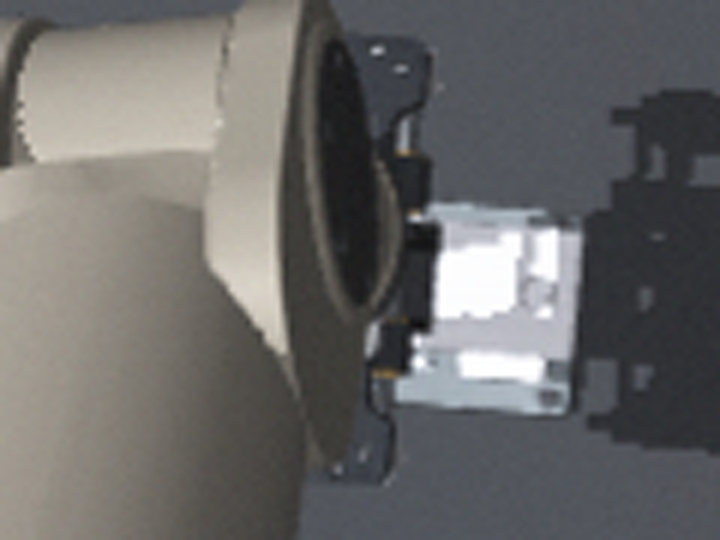

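View pics/s16.png

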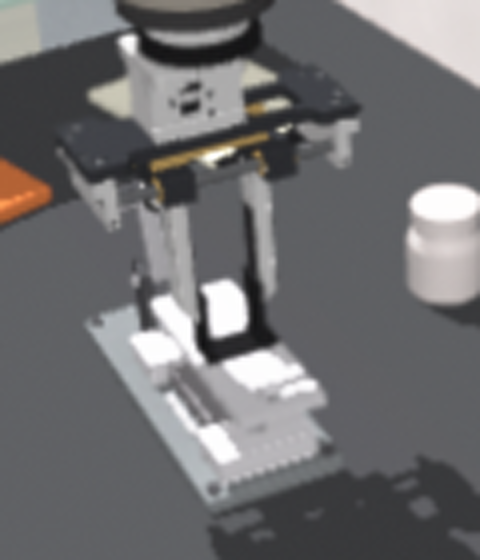

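```bash
python3 -c "
from h import *
r=np.load('r16.npz');p,s,d,ds=r['p'],r['s'],r['d'],r['ds']
crop(p,185,190,225,235,12,'pics/t17.png')
crop(s,195,145,240,195,11,'pics/s17.png')
P=cloud('top',d)[198:218,194:215].reshape(-1,3); P=P[(P[:,2]>55)&(P[:,2]<90)]
A=np.c_[P[:,:2]-[488,110],np.ones(len(P))]; c=np.linalg.lstsq(A,P[:,2],rcond=None)[0]; print(c,len(P),np.degrees(c[:2]))
P=cloud('side',ds)[150:180,200:230].reshape(-1,3); P=P[(P[:,2]>62)&(P[:,2]<82)]
A=np.c_[P[:,:2]-[488,110],np.ones(len(P))]; c=np.linalg.lstsq(A,P[:,2],rcond=None)[0]; print(c,len(P),np.degrees(c[:2]))
"
```

```text
[-1.30648490e-02 -5.64078328e-03  7.30264574e+01] 399 [-0.74856071 -0.32319307]
[8.17932159e-03 3.39662298e-02 7.35746925e+01] 536 [0.46864061 1.94612161]
```

View pics/t17.png

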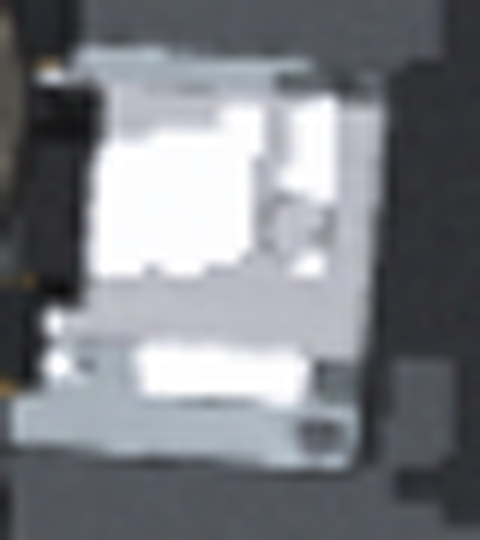

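View pics/s17.png

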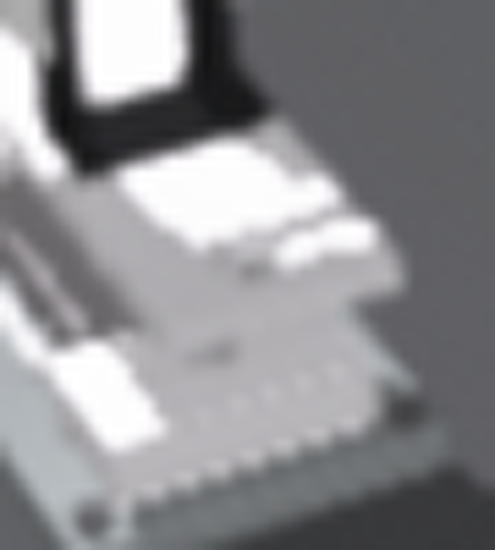

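```bash
python3 -c "
from h import *
f=lambda x,y,x0,y0,s:[(x+.5)/s-.5+x0,(y+.5)/s-.5+y0]
h=onplane('top',[f(298,228,185,190,12)],72)[0];print('hole top',h.round(1))
h=onplane('side',[f(250,266,195,145,11)],72)[0];print('hole side',h.round(1))
print('corners top',onplane('top',[f(384,95,185,190,12),f(362,350,185,190,12)],73).round(1))
print('corners side',onplane('side',[f(405,270,195,145,11),f(165,338,195,145,11)],73).round(1))
y=np.radians(-5.6);X=np.array([np.cos(y),np.sin(y)]);Y=np.array([-np.sin(y),np.cos(y)])
c=np.array([492.8,165.8])+2*X+.5*Y;print('pred hole',c-62*Y,'corners',c-80*Y+30*X,c-80*Y-30*X)
print('pin side', )
"
```

```text
hole top [488.1 102.2  72. ]
hole side [487.1  99.   72. ]
corners top [[518.7  81.8  73. ]
 [459.4  87.4  73. ]]
corners side [[515.6  75.6  73. ]
 [456.4  84.5  73. ]]
pred hole [488.78910646 104.3983491 ] corners [516.88943627  83.55676891] [457.17579227  89.41174289]
pin side
```

```bash
python3 -c "
from h import *
f=lambda l,x0,y0,s:(np.array(l)+.5)/s-.5+[x0,y0]
print('pin a tip side z50',onplane('side',f([[323,372]],160,110,6),50).round(1),'base z32',onplane('side',f([[325,408]],160,110,6),32).round(1))
sc=onplane('side',f([[262,492],[437,443],[82,243],[243,198]],160,110,6),12);print('screws side',sc.round(1),sc.mean(0))
"
```

```text
pin a tip side z50 [[486.1 121.   50. ]] base z32 [[484.4 119.   32. ]]
screws side [[443.2 105.3  12. ]
 [524.9  91.2  12. ]
 [462.5 334.4  12. ]
 [549.3 324.2  12. ]] [494.96487121 213.78414846  12.        ]
```

{"api": "step_arm", "payload": {
  "moves": [
    {"translation": [-0.002,0,0.008],"twist": 0},
    {"translation": [-0.0044,0,0.016],"twist": 0},
    {"translation": [-0.0044,0.003,0.021],"twist": 0},
    {"translation": [-0.0044,0.008,0.021],"twist": 0},
    {"translation": [-0.0044,0.008,0.021],"twist": 0}
  ]
}}

```text
time_s: 13.45
eef_pos: [489.9, 188.0, 95.4]
orientation: [-1.57, 0.077, -0.075]
wrist_force: [0.3, 0.3, -4.2]
finger_gap: 0.453
```

{"api": "step_arm", "payload": {
  "moves": [
    {"translation": [0,0,0],"twist": 0},
    {"translation": [0,0,0],"twist": 0},
    {"translation": [0,0,0],"twist": 0}
  ]
}}

```text
time_s: 13.7
eef_pos: [490.5, 187.4, 96.5]
orientation: [-1.57, 0.077, -0.077]
wrist_force: [0.2, 0.7, -3.6]
finger_gap: 0.453
```

```bash
python3 -c "
from h import *
plan([490.5,187,93],-5.45)
p,d=env.snapshot('top');s,d2=env.snapshot('side');np.savez('r18.npz',p=p,s=s,d=d,ds=d2)
plan(None)
crop(p,175,185,225,235,12,'pics/t18.png')
crop(s,180,120,240,195,8,'pics/s18.png')
"
```

```text
t 13.70 pos [490.5 187.4  96.5] yaw -5.63 down [-0.e+00 -1.e-04 -1.e+00] q7 -0.20 gap 0.453 F [ 0.2  0.7 -3.6] M [-0.11  0.05 -0.01]
shift m [ 0.0001  0.0035 -0.0004] twist -0.18 (alt ±180)
t 13.80 pos [490.5 187.5  96.5] yaw -5.62 down [ 1.e-04  1.e-04 -1.e+00] q7 -0.20 gap 0.452 F [ 0.4  0.3 -3.1] M [-0.04  0.06 -0.01]
```

View pics/t18.png

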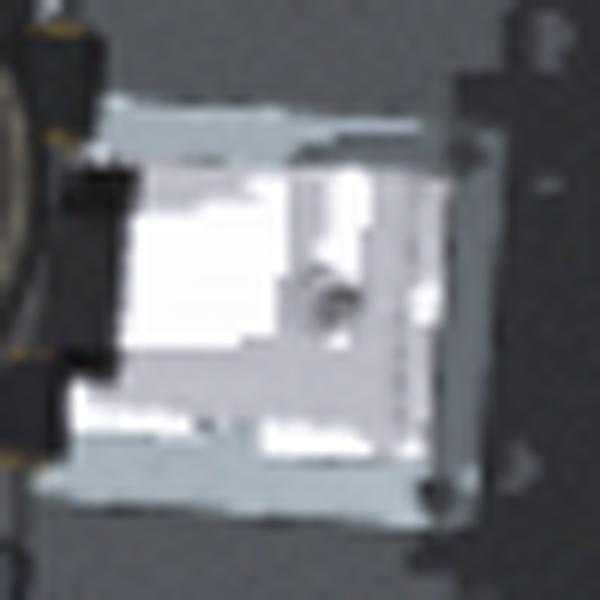

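View pics/s18.png

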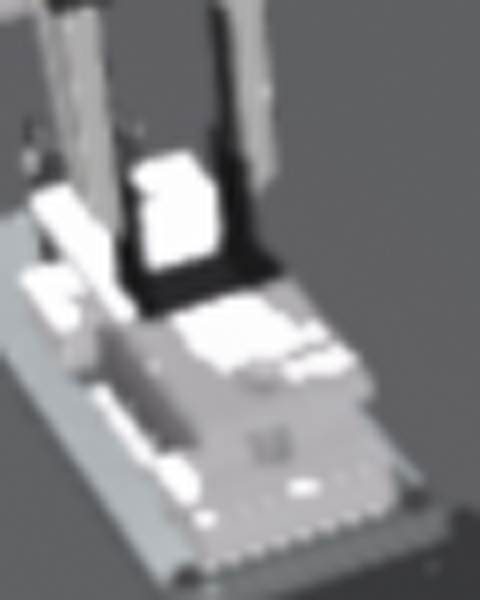

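```bash
python3 -c "
from h import *
f=lambda l,x0,y0,s:(np.array(l)+.5)/s-.5+[x0,y0]
y=np.radians(-5.5);X=np.array([np.cos(y),np.sin(y)]);Y=np.array([-np.sin(y),np.cos(y)])
N=np.array([491.9,185.6])
def loc(P): P=np.atleast_2d(P)[:,:2]-N; return np.c_[P@X,P@Y].round(1)
print('top hole', loc(onplane('top',f([[330,300]],175,185,12),64.5)))
print('top pin dark tip?', loc(onplane('top',f([[342,302]],175,185,12),50)),loc(onplane('top',f([[342,302]],175,185,12),41)))
print('edge', loc(onplane('top',f([[408,200],[395,440]],175,185,12),65)),'should edge',loc(onplane('top',f([[447,185],[425,455]],175,185,12),32)))
print('side hole',loc(onplane('side',f([[262,377]],180,120,8),64.5)),'corner', loc(onplane('side',f([[373,383],[200,438]],180,120,8),65)))
print('side pin',loc(onplane('side',f([[268,428]],180,120,8),50)))
"
```

```text
top hole [[  0.2 -62.1]]
top pin dark tip? [[  0.8 -62.9]] [[  1.3 -61.6]]
edge [[ 25.  -78.3]
 [-31.2 -80.3]] should edge [[ 32.  -83.1]
 [-33.2 -83.5]]
side hole [[ -0.3 -62.1]] corner [[ 29.9 -83.8]
 [-31.5 -83.7]]
side pin [[ -3.1 -70.5]]
```

{"api": "step_arm", "payload": {
  "moves": [
    {"translation": [0,0.003,0],"twist": 0},
    {"translation": [0,0.006,0],"twist": 0},
    {"translation": [0,0.009,0],"twist": 0},
    {"translation": [0,0.011,0],"twist": 0},
    {"translation": [0,0.011,0],"twist": 0}
  ]
}}

```text
time_s: 14.22
eef_pos: [490.1, 187.6, 84.9]
orientation: [-1.57, 0.077, -0.076]
wrist_force: [0.3, 0.0, -2.0]
finger_gap: 0.452
```

```bash
python3 -c "
from h import *
plan([490.5,187,93],-5.45)
p,d=env.snapshot('top');s,d2=env.snapshot('side')
crop(p,175,185,225,235,12,'pics/t19.png')
crop(s,180,120,240,195,8,'pics/s19.png')
"
```

```text
t 14.22 pos [490.1 187.6  84.9] yaw -5.60 down [-6.e-04 -6.e-04 -1.e+00] q7 -0.18 gap 0.452 F [ 0.3  0.  -2. ] M [-0.04  0.08  0.06]
shift m [ 0.0004 -0.0081 -0.0005] twist -0.15 (alt ±180)
```

View pics/t19.png

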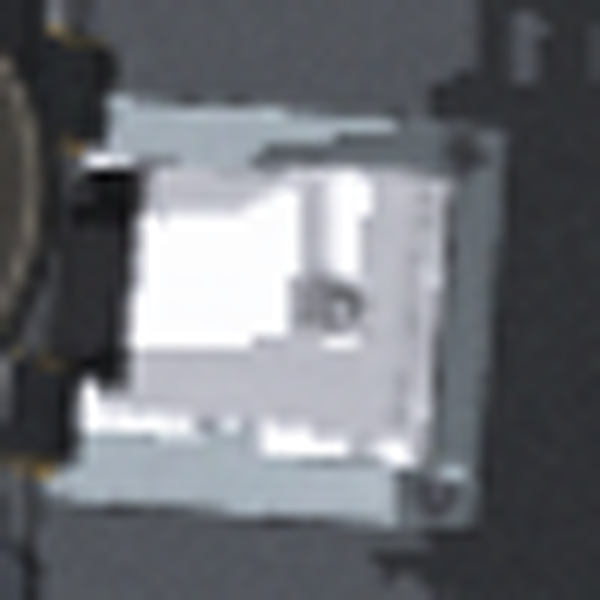

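View pics/s19.png

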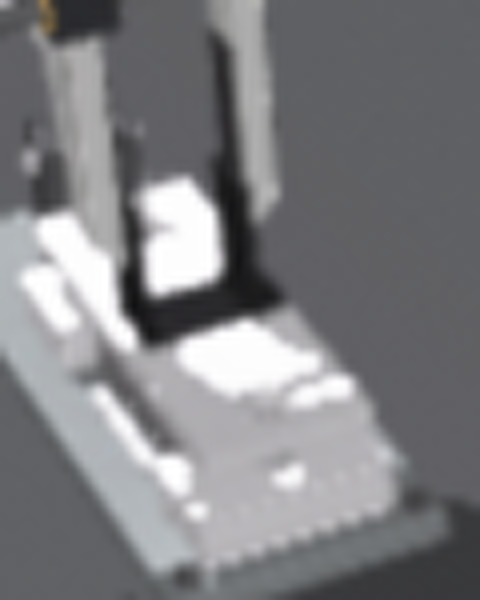

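```bash
python3 -c "
from h import *
p,d=env.snapshot('top');s,d2=env.snapshot('side')
crop(p,194,201,212,219,32,'pics/t20.png')
crop(s,200,155,230,180,20,'pics/s20.png')
g=cv2.cvtColor(p,cv2.COLOR_RGB2GRAY);print(g[205:216,197:209])
"
```

```text
[[253 253 248 189 187 227 252 247 188 189 186 181]
 [253 253 248 187 186 222 251 247 187 187 188 181]
 [253 253 249 184 171 190 233 242 188 187 189 181]
 [252 252 244 163 156 164 167 187 176 188 188 175]
 [253 248 175 146 147 112 102 119 173 184 185 178]
 [253 248 170 144 131 133 159 114 163 184 185 174]
 [252 248 172 134 135 126 157 151 205 186 187 177]
 [250 244 179 171 160 133 167 195 174 185 185 176]
 [189 186 188 186 178 199 243 243 186 187 188 177]
 [186 187 188 187 189 188 189 190 189 189 188 183]
 [187 187 187 185 185 186 186 187 188 187 185 181]]
```

View pics/t20.png

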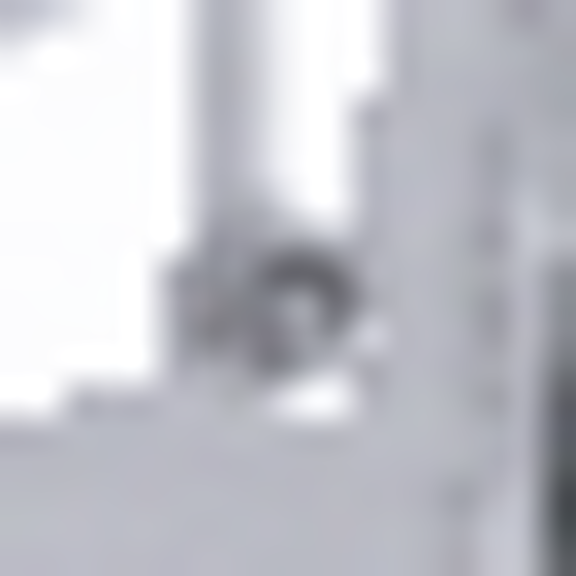

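View pics/s20.png

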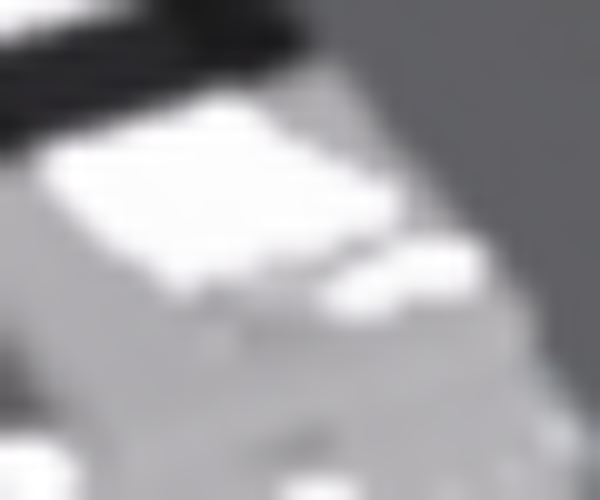

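{"api": "step_arm", "payload": {
  "moves": [
    {"translation": [0,0,-0.0015],"twist": 0},
    {"translation": [0,0.001,-0.0015],"twist": 0},
    {"translation": [0,0.003,-0.0015],"twist": 0},
    {"translation": [0,0.004,-0.0015],"twist": 0},
    {"translation": [0,0.004,-0.0015],"twist": 0}
  ]
}}

```text
time_s: 14.83
eef_pos: [490.1, 186.2, 81.2]
orientation: [-1.57, 0.077, -0.077]
wrist_force: [-0.2, 0.1, -3.4]
finger_gap: 0.453
```

```bash
python3 -c "
from h import *
plan([490.5,187,93],-5.45)
p,d=env.snapshot('top');s,d2=env.snapshot('side')
crop(p,194,201,212,219,32,'pics/t21.png')
"
```

```text
t 14.83 pos [490.1 186.2  81.2] yaw -5.60 down [-3.e-04 -2.e-04 -1.e+00] q7 -0.18 gap 0.453 F [-0.2  0.1 -3.4] M [-0.01  0.1  -0.  ]
shift m [ 0.0003 -0.0118  0.0008] twist -0.15 (alt ±180)
```

View pics/t21.png

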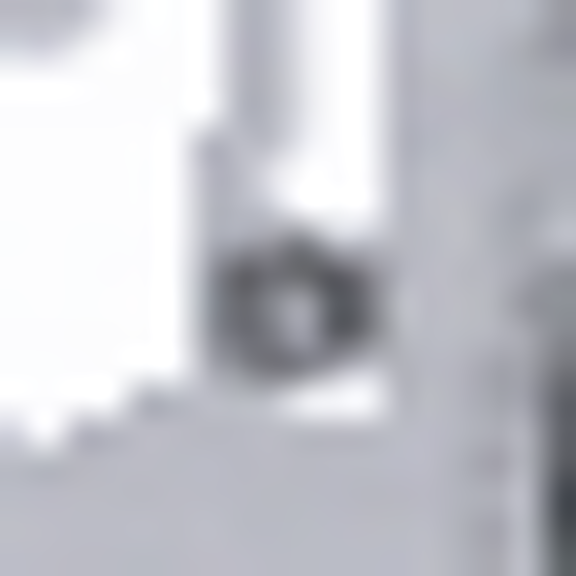

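{"api": "step_arm", "payload": {
  "moves": [
    {"translation": [0,0.001,0],"twist": 0},
    {"translation": [0,0.002,0],"twist": 0},
    {"translation": [0,0.003,0],"twist": 0},
    {"translation": [0,0.004,0],"twist": 0},
    {"translation": [0,0.004,0],"twist": 0}
  ]
}}

```text
time_s: 15.35
eef_pos: [490.2, 186.3, 77.2]
orientation: [-1.57, 0.077, -0.077]
wrist_force: [-0.0, 0.8, -2.7]
finger_gap: 0.451
```

{"api": "step_arm", "payload": {
  "moves": [
    {"translation": [0,0.001,0],"twist": 0},
    {"translation": [0,0.002,0],"twist": 0},
    {"translation": [0,0.003,0],"twist": 0},
    {"translation": [0,0.003,0],"twist": 0}
  ]
}}

```text
time_s: 15.68
eef_pos: [490.2, 186.2, 74.2]
orientation: [-1.57, 0.077, -0.077]
wrist_force: [0.1, 0.9, -3.5]
finger_gap: 0.452
```

{"api": "step_arm", "payload": {
  "moves": [
    {"translation": [0,0.001,0],"twist": 0},
    {"translation": [0,0.002,0],"twist": 0},
    {"translation": [0,0.002,0],"twist": 0}
  ]
}}

```text
time_s: 15.93
eef_pos: [490.1, 186.3, 72.2]
orientation: [-1.57, 0.077, -0.077]
wrist_force: [0.7, 0.5, -4.5]
finger_gap: 0.449
```

{"api": "step_arm", "payload": {
  "moves": [
    {"translation": [0,0.0005,0],"twist": 0},
    {"translation": [0,0.001,0],"twist": 0},
    {"translation": [0,0.001,0],"twist": 0}
  ]
}}

```text
time_s: 16.18
eef_pos: [490.2, 186.2, 71.3]
orientation: [-1.57, 0.077, -0.077]
wrist_force: [0.1, 0.5, -2.7]
finger_gap: 0.451
```

```bash
python3 -c "
from h import *
plan(None)
p,d=env.snapshot('top');s,d2=env.snapshot('side')
crop(p,194,201,212,219,32,'pics/t22.png')
crop(s,180,120,240,195,8,'pics/s22.png')
"
```

```text
t 16.18 pos [490.2 186.2  71.3] yaw -5.60 down [-1.e-04 -1.e-04 -1.e+00] q7 -0.16 gap 0.451 F [ 0.1  0.5 -2.7] M [0.24 0.09 0.05]
```

View pics/s22.png

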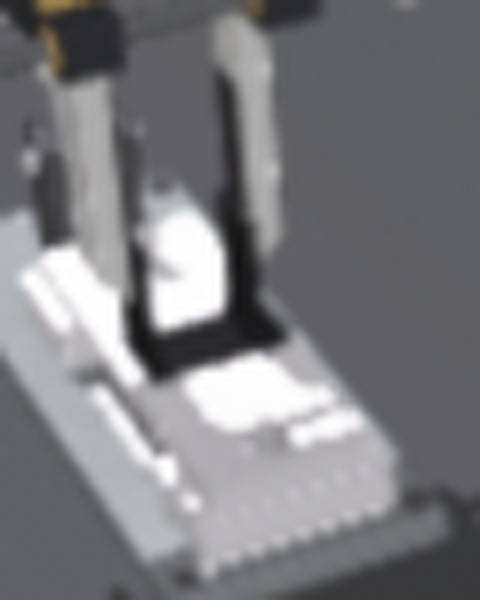

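Nearly flush; lower in half-millimetres until it rests.

{"api": "step_arm", "payload": {
  "moves": [
    {"translation": [0,0.0005,0],"twist": 0},
    {"translation": [0,0.001,0],"twist": 0},
    {"translation": [0,0.001,0],"twist": 0}
  ]
}}

```text
time_s: 16.53
eef_pos: [490.2, 186.3, 70.9]
orientation: [-1.569, 0.077, -0.076]
wrist_force: [-6.8, -0.1, 13.7]
finger_gap: 0.457
```

{"api": "step_arm", "payload": {
  "moves": [
    {"translation": [0,0,0],"twist": 0},
    {"translation": [0,0,0],"twist": 0},
    {"translation": [0,0,0],"twist": 0},
    {"translation": [0,0,0],"twist": 0}
  ],
  "jaw": 0.6
}}

```text
time_s: 16.87
eef_pos: [490.2, 186.2, 70.4]
orientation: [-1.57, 0.077, -0.077]
wrist_force: [-0.4, -1.0, -0.6]
finger_gap: 0.707
```

```bash
python3 -c "
from h import *
plan(None)
s,d2=env.snapshot('side')
crop(s,170,110,245,195,7,'pics/s23.png')
"
```

```text
t 16.87 pos [490.2 186.2  70.4] yaw -5.60 down [-3.e-04 -1.e-04 -1.e+00] q7 -0.16 gap 0.707 F [-0.4 -1.  -0.6] M [-0.07  0.03  0.08]
```

View pics/s23.png

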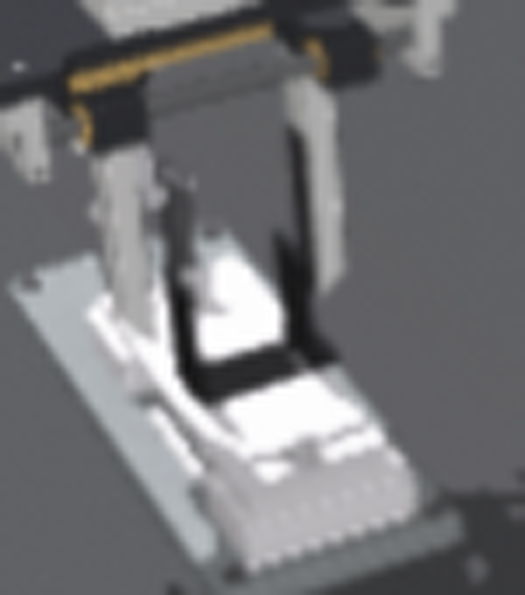

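{"api": "step_arm", "payload": {
  "moves": [
    {"translation": [0,-0.02,0],"twist": 0},
    {"translation": [0,-0.05,0],"twist": 0},
    {"translation": [0,-0.09,0],"twist": 0},
    {"translation": [0,-0.12,0],"twist": 0},
    {"translation": [0,-0.13,0],"twist": 0}
  ]
}}

```text
time_s: 17.33
eef_pos: [491.7, 186.4, 204.1]
orientation: [-1.567, 0.075, -0.08]
wrist_force: [0.0, -0.7, 0.3]
finger_gap: 0.801
```

{"api": "step_arm", "payload": {
  "moves": [
    {"translation": [0,0,0.035],"twist": 0},
    {"translation": [0,0,0.075],"twist": 0},
    {"translation": [0,0,0.115],"twist": 0},
    {"translation": [0,0,0.155],"twist": 0},
    {"translation": [0,0,0.185],"twist": 0}
  ],
  "jaw": -1,
  "grip_force": 10
}}

```text
time_s: 17.75
eef_pos: [507.4, 374.0, 199.5]
orientation: [-1.569, 0.076, -0.074]
wrist_force: [-0.1, 1.0, 0.3]
finger_gap: 0.482
```

```bash
python3 -c "
from h import *
plan([508.4,356.8,100],-5.5)
p,d=env.snapshot('top');s,d2=env.snapshot('side');np.savez('r24.npz',p=p,s=s)
crop(s,150,60,250,200,4,'pics/s24.png')
crop(p,100,160,230,250,6,'pics/t24.png')
"
```

```text
t 17.75 pos [507.4 374.  199.5] yaw -5.46 down [-1.e-03  1.e-04 -1.e+00] q7 -0.51 gap 0.482 F [-0.1  1.   0.3] M [-0.07  0.08 -0.  ]
shift m [ 0.0027  0.0995 -0.017 ] twist 0.04 (alt ±180)
```

View pics/s24.png

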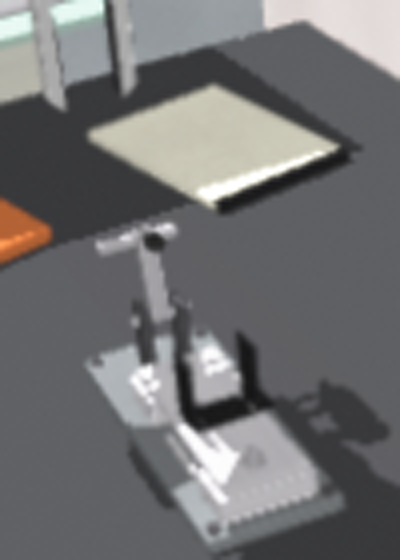

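View pics/t24.png

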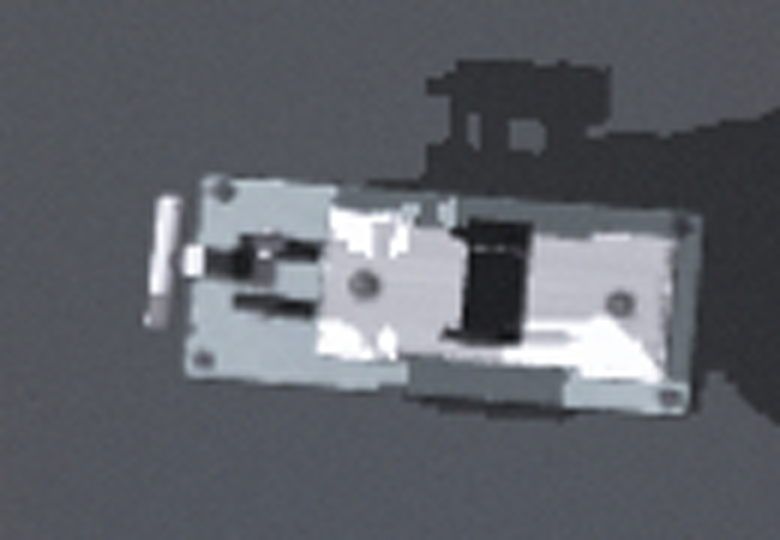

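{"api": "step_arm", "payload": {
  "moves": [
    {"translation": [0.001,0.02,-0.008],"twist": 0},
    {"translation": [0.001,0.05,-0.014],"twist": 0},
    {"translation": [0.001,0.08,-0.014],"twist": 0},
    {"translation": [0.001,0.104,-0.014],"twist": 0},
    {"translation": [0.001,0.104,-0.014],"twist": 0}
  ]
}}

```text
time_s: 18.27
eef_pos: [505.5, 354.3, 91.9]
orientation: [-1.574, 0.081, -0.074]
wrist_force: [-0.7, -0.0, -0.4]
finger_gap: 0.043
```

```bash
python3 -c "
from h import *
plan([505.9,331,95],-5.5)
p,d=env.snapshot('top');s,d2=env.snapshot('side')
crop(s,130,60,250,200,4,'pics/s25.png')
"
```

```text
t 18.27 pos [505.5 354.3  91.9] yaw -5.62 down [-0.0047 -0.0046 -1.    ] q7 -0.41 gap 0.043 F [-0.7 -0.  -0.4] M [-0.13  0.1   0.01]
shift m [ 0.0026 -0.003  -0.0232] twist -0.12 (alt ±180)
```

View pics/s25.png

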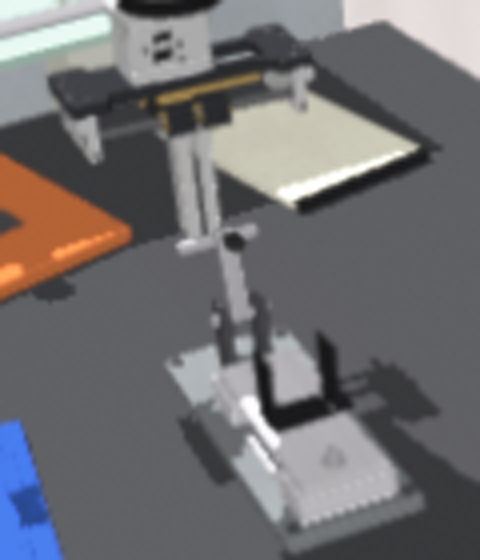

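{"api": "step_arm", "payload": {
  "moves": [
    {"translation": [0.002,-0.003,-0.006],"twist": 0},
    {"translation": [0.002,-0.006,-0.012],"twist": 0},
    {"translation": [0.002,-0.006,-0.018],"twist": 0},
    {"translation": [0.002,-0.006,-0.024],"twist": 0},
    {"translation": [0.002,-0.006,-0.03],"twist": 0}
  ]
}}

```text
time_s: 18.78
eef_pos: [507.7, 327.1, 103.9]
orientation: [-1.566, 0.075, -0.078]
wrist_force: [0.5, 4.3, 3.3]
finger_gap: 0.004
```

{"api": "step_arm", "payload": {
  "moves": [
    {"translation": [0,0,-0.006],"twist": 0},
    {"translation": [0,0,-0.012],"twist": 0},
    {"translation": [0,0,-0.018],"twist": 0},
    {"translation": [0,0,-0.024],"twist": 0},
    {"translation": [0,0,-0.03],"twist": 0}
  ]
}}

```text
time_s: 19.2
eef_pos: [503.9, 295.6, 102.4]
orientation: [-1.57, 0.077, -0.077]
wrist_force: [1.4, 2.0, 0.8]
finger_gap: 0.004
```

```bash
python3 -c "
from h import *
plan([500.5,275.2,100],-5.5)
p,d=env.snapshot('top');s,d2=env.snapshot('side')
crop(s,130,60,250,200,4,'pics/s26.png')
"
```

```text
t 19.20 pos [503.9 295.6 102.4] yaw -5.61 down [-2.e-04 -2.e-04 -1.e+00] q7 -0.34 gap 0.004 F [1.4 2.  0.8] M [ 0.31 -0.09 -0.  ]
shift m [-0.0014  0.0024 -0.0206] twist -0.11 (alt ±180)
```

View pics/s26.png

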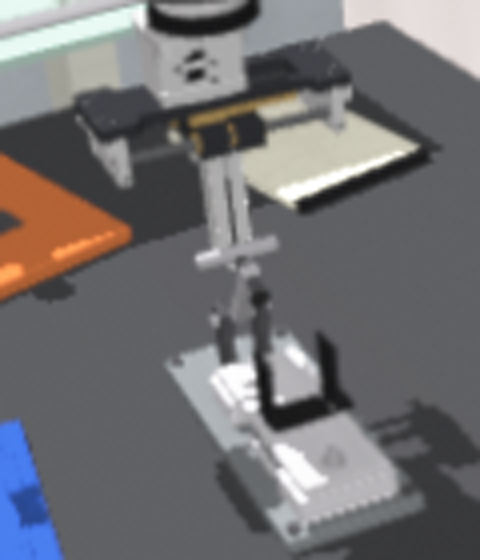

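The clamp swings with the finger. Continue.

{"api": "step_arm", "payload": {
  "moves": [
    {"translation": [0,0,-0.005],"twist": 0},
    {"translation": [0,0,-0.01],"twist": 0},
    {"translation": [0,0,-0.015],"twist": 0},
    {"translation": [0,0,-0.02],"twist": 0},
    {"translation": [0,0,-0.024],"twist": 0}
  ]
}}

```text
time_s: 19.72
eef_pos: [501.5, 272.0, 102.3]
orientation: [-1.57, 0.077, -0.077]
wrist_force: [-0.1, 2.5, -2.5]
finger_gap: 0.006
```

```bash
python3 -c "
from h import *
plan([500.5,275.2,100],-5.5)
p,d=env.snapshot('top');s,d2=env.snapshot('side')
crop(s,130,60,250,200,4,'pics/s27.png')
"
```

```text
t 19.72 pos [501.5 272.  102.3] yaw -5.61 down [-2.e-04 -1.e-04 -1.e+00] q7 -0.32 gap 0.006 F [-0.1  2.5 -2.5] M [ 0.67 -0.04 -0.02]
shift m [-0.0014  0.0023  0.0031] twist -0.11 (alt ±180)
```

View pics/s27.png

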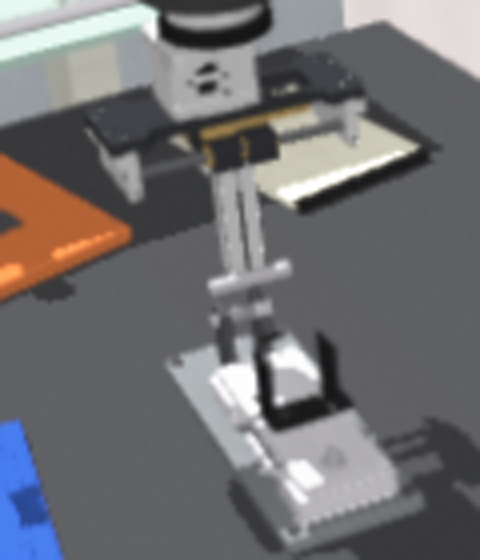

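{"api": "step_arm", "payload": {
  "moves": [
    {"translation": [0,0,0.003],"twist": 0},
    {"translation": [0,-0.015,0.004],"twist": 0},
    {"translation": [0,-0.035,0.004],"twist": 0},
    {"translation": [0,-0.035,-0.01],"twist": 0},
    {"translation": [0,-0.035,-0.024],"twist": 0}
  ]
}}

```text
time_s: 20.23
eef_pos: [499.7, 249.0, 138.0]
orientation: [-1.569, 0.074, -0.076]
wrist_force: [-0.6, -0.7, -0.4]
finger_gap: 0.006
```

```bash
python3 -c "
from h import *
plan([497.8,247.3,110],-5.5)
p,d=env.snapshot('top');s,d2=env.snapshot('side')
crop(s,170,90,240,190,6,'pics/s28.png')
"
```

```text
t 20.23 pos [499.7 249.  138. ] yaw -5.50 down [ 1.2e-03  7.0e-04 -1.0e+00] q7 -0.32 gap 0.006 F [-0.6 -0.7 -0.4] M [-0.07  0.07  0.  ]
shift m [-0.0018  0.028  -0.0018] twist -0.0 (alt ±180)
```

View pics/s28.png

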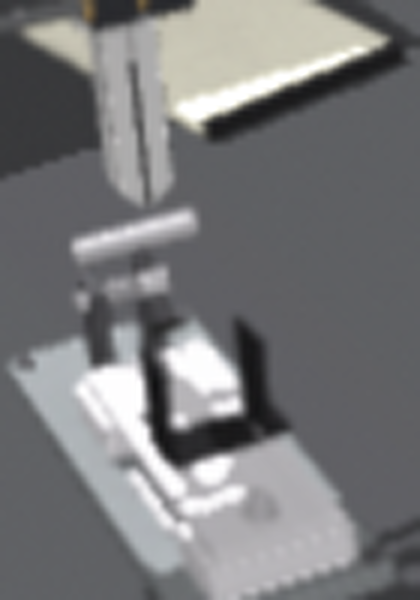

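```bash
python3 -c "
from h import *
y=np.radians(-5.5);X=np.array([np.cos(y),np.sin(y)]);Y=np.array([-np.sin(y),np.cos(y)]);N=np.array([491.9,185.6])
for a in np.arange(0,1.0,.1):
    by=104+(-52*np.cos(a)+22*np.sin(a)); bz=64+52*np.sin(a)+22*np.cos(a)
    w=np.r_[N+by*Y,bz]; q=(proj('side',w)[0]-[170,90])*6; print(a.round(1),by.round(1),bz.round(1),q.round(0))
"
```

```text
0.0 52.0 86.0 [153. 298.]
0.1 54.5 91.1 [150. 286.]
0.2 57.4 95.9 [147. 275.]
0.3 60.8 100.4 [143. 263.]
0.4 64.7 104.5 [139. 252.]
0.5 68.9 108.2 [135. 241.]
0.6 73.5 111.5 [131. 230.]
0.7 78.4 114.3 [126. 221.]
0.8 83.6 116.6 [122. 211.]
0.9 88.9 118.4 [117. 203.]
```

{"api": "step_arm", "payload": {
  "moves": [
    {"translation": [-0.002,0.01,-0.001],"twist": 0},
    {"translation": [-0.002,0.02,-0.002],"twist": 0},
    {"translation": [-0.002,0.025,-0.003],"twist": 0},
    {"translation": [-0.002,0.03,-0.005],"twist": 0},
    {"translation": [-0.002,0.034,-0.007],"twist": 0}
  ]
}}

```text
time_s: 20.75
eef_pos: [495.9, 235.0, 102.2]
orientation: [-1.577, 0.083, -0.077]
wrist_force: [-10.2, -42.4, 37.9]
finger_gap: 0.006
```

```bash
python3 -c "
from h import *
plan([497.0,240.3,92],-5.5)
p,d=env.snapshot('top');s,d2=env.snapshot('side')
crop(s,170,90,240,190,6,'pics/s29.png')
"
```

```text
t 20.75 pos [495.9 235.  102.2] yaw -5.82 down [-0.0038 -0.0077 -1.    ] q7 -0.28 gap 0.006 F [-10.2 -42.4  37.9] M [-10.27   2.73   0.03]
shift m [0.0006 0.0102 0.0055] twist -0.32 (alt ±180)
```

View pics/s29.png

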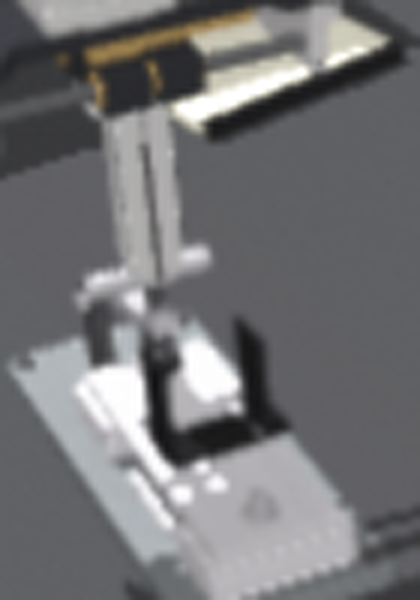

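{"api": "step_arm", "payload": {
  "moves": [
    {"translation": [0,-0.01,0],"twist": 0},
    {"translation": [0,-0.025,0],"twist": 0},
    {"translation": [0,-0.035,0],"twist": 0},
    {"translation": [0,-0.035,0],"twist": 0}
  ]
}}

```text
time_s: 21.18
eef_pos: [497.2, 242.4, 139.1]
orientation: [-1.569, 0.076, -0.077]
wrist_force: [0.8, -0.9, -0.1]
finger_gap: 0.009
```

```bash
python3 -c "
from h import *
plan([498.2,251.3,125],-5.5)
p,d=env.snapshot('top');s,d2=env.snapshot('side')
crop(s,170,90,240,190,6,'pics/s30.png');crop(p,120,180,230,240,7,'pics/t30.png')
"
```

```text
t 21.18 pos [497.2 242.4 139.1] yaw -5.58 down [ 1.e-03  7.e-04 -1.e+00] q7 -0.32 gap 0.009 F [ 0.8 -0.9 -0.1] M [-0.07  0.    0.01]
shift m [0.0001 0.0141 0.0089] twist -0.08 (alt ±180)
```

View pics/s30.png

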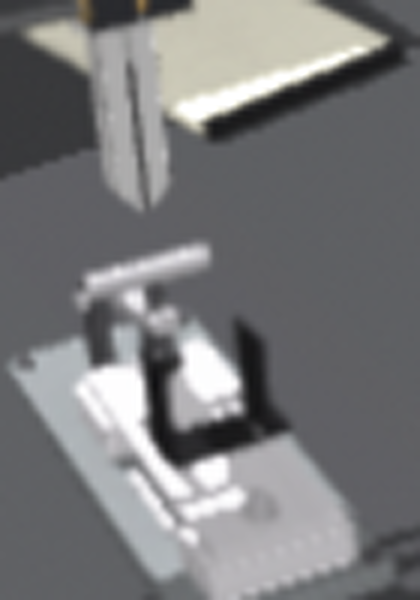

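{"api": "step_arm", "payload": {
  "moves": [
    {"translation": [0,0.005,0.004],"twist": 0},
    {"translation": [0,0.015,0.004],"twist": 0},
    {"translation": [0,0.025,0.004],"twist": 0},
    {"translation": [0,0.029,0.004],"twist": 0},
    {"translation": [0,0.029,0.004],"twist": 0}
  ]
}}

```text
time_s: 21.7
eef_pos: [496.3, 245.2, 107.6]
orientation: [-1.572, 0.078, -0.076]
wrist_force: [0.2, -0.3, 0.7]
finger_gap: 0.005
```

```bash
python3 -c "
from h import *
plan([497.2,240.3,92],-5.5)
s,d2=env.snapshot('side')
crop(s,170,90,240,190,6,'pics/s31.png')
"
```

```text
t 21.70 pos [496.3 245.2 107.6] yaw -5.61 down [-0.0019 -0.002  -1.    ] q7 -0.29 gap 0.005 F [ 0.2 -0.3  0.7] M [-0.06  0.06 -0.05]
shift m [ 0.0014  0.0156 -0.0047] twist -0.11 (alt ±180)
```

View pics/s31.png

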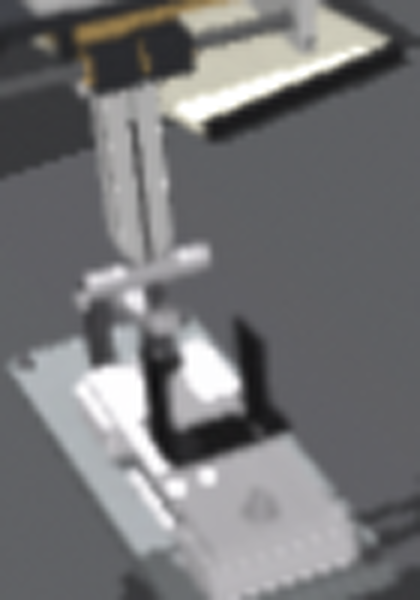

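{"api": "step_arm", "payload": {
  "moves": [
    {"translation": [0,0.002,0],"twist": 0},
    {"translation": [0,0.004,0],"twist": 0},
    {"translation": [0,0.006,-0.001],"twist": 0},
    {"translation": [0,0.008,-0.002],"twist": 0},
    {"translation": [0,0.008,-0.002],"twist": 0}
  ]
}}

```text
time_s: 22.17
eef_pos: [496.9, 243.3, 101.3]
orientation: [-1.57, 0.077, -0.077]
wrist_force: [0.4, -0.2, 0.6]
finger_gap: 0.006
```

```bash
python3 -c "
from h import *
plan([497.2,240.3,92],-5.5)
s,d2=env.snapshot('side')
crop(s,170,90,240,190,6,'pics/s32.png')
"
```

```text
t 22.17 pos [496.9 243.3 101.3] yaw -5.63 down [-0.e+00 -3.e-04 -1.e+00] q7 -0.28 gap 0.006 F [ 0.4 -0.2  0.6] M [-0.18 -0.01  0.01]
shift m [ 0.0006  0.0093 -0.0029] twist -0.13 (alt ±180)
```

View pics/s32.png

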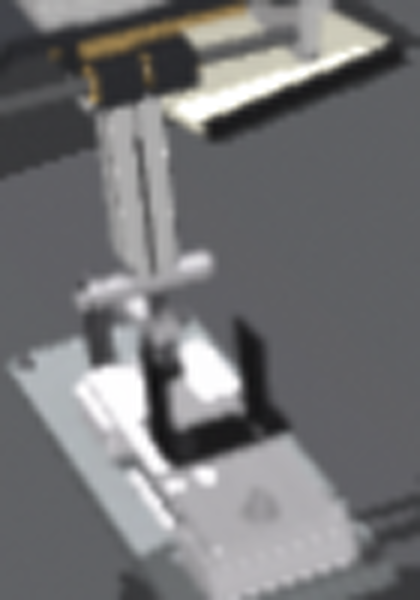

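{"api": "step_arm", "payload": {
  "moves": [
    {"translation": [0,0.002,0],"twist": 0},
    {"translation": [0,0.004,-0.001],"twist": 0},
    {"translation": [0,0.006,-0.002],"twist": 0},
    {"translation": [0,0.007,-0.003],"twist": 0},
    {"translation": [0,0.007,-0.003],"twist": 0}
  ]
}}

```text
time_s: 22.63
eef_pos: [496.5, 240.8, 94.2]
orientation: [-1.569, 0.077, -0.077]
wrist_force: [0.1, -0.3, -1.4]
finger_gap: 0.004
```

{"api": "step_arm", "payload": {
  "moves": [
    {"translation": [0,0.001,0],"twist": 0},
    {"translation": [0,0.002,0],"twist": 0},
    {"translation": [0,0.002,0],"twist": 0}
  ]
}}

```text
time_s: 22.88
eef_pos: [496.6, 240.9, 92.3]
orientation: [-1.57, 0.077, -0.077]
wrist_force: [-1.1, -0.9, 1.3]
finger_gap: 0.005
```

```bash
python3 -c "
from h import *
plan(None)
s,d2=env.snapshot('side')
crop(s,170,90,240,190,6,'pics/s33.png')
"
```

```text
t 22.88 pos [496.6 240.9  92.3] yaw -5.59 down [-1.e-04 -1.e-04 -1.e+00] q7 -0.27 gap 0.005 F [-1.1 -0.9  1.3] M [-0.3   0.03 -0.02]
```

View pics/s33.png

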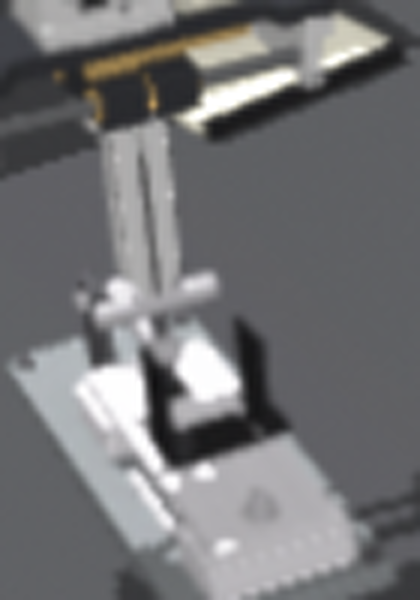

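Bar now at crop (153,297), matching level (153,298). Press slightly until resistance.

{"api": "step_arm", "payload": {
  "moves": [
    {"translation": [0,0.0005,0],"twist": 0},
    {"translation": [0,0.001,0],"twist": 0},
    {"translation": [0,0.001,0],"twist": 0}
  ]
}}

```text
time_s: 23.18
eef_pos: [496.7, 241.0, 91.8]
orientation: [-1.569, 0.077, -0.077]
wrist_force: [-2.6, -1.2, 11.8]
finger_gap: 0.006
```

Firm at 12 N: foot is on the plate. Retreat straight up, away, and check.

{"api": "step_arm", "payload": {
  "moves": [
    {"translation": [0,-0.01,0],"twist": 0},
    {"translation": [0,-0.04,0],"twist": 0},
    {"translation": [0,-0.075,0],"twist": 0},
    {"translation": [0,-0.11,0],"twist": 0},
    {"translation": [0,-0.13,0],"twist": 0}
  ]
}}

```text
time_s: 23.6
eef_pos: [497.6, 240.8, 225.1]
orientation: [-1.568, 0.076, -0.079]
wrist_force: [0.2, 0.1, -0.7]
finger_gap: -0.0
```

{"api": "step_arm", "payload": {
  "moves": [
    {"translation": [0,0,0.03],"twist": 0},
    {"translation": [0,0,0.07],"twist": 0},
    {"translation": [0,0,0.11],"twist": 0},
    {"translation": [0,0,0.14],"twist": 0},
    {"translation": [0,0,0.16],"twist": 0}
  ]
}}

```text
time_s: 24.02
eef_pos: [511.4, 404.1, 221.4]
orientation: [-1.569, 0.074, -0.074]
wrist_force: [-1.1, -0.8, 0.0]
finger_gap: 0.011
```

{"api": "step_arm", "payload": {
  "moves": [
    {"translation": [0,0,0.02],"twist": 0},
    {"translation": [0,0,0.02],"twist": 0},
    {"translation": [0,0,0.02],"twist": 0}
  ]
}}

```text
time_s: 24.27
eef_pos: [513.8, 420.8, 221.3]
orientation: [-1.57, 0.076, -0.076]
wrist_force: [0.4, -1.0, -0.5]
finger_gap: 0.007
```

```bash
python3 -c "
from h import *
plan(None)
p,d=env.snapshot('top');s,d2=env.snapshot('side')
cv2.imwrite('pics/top_end.png',p[:,:,::-1])
crop(s,165,105,245,200,6,'pics/s34.png');crop(p,120,180,230,240,7,'pics/t34.png')
y=np.radians(-5.5);X=np.array([np.cos(y),np.sin(y)]);Y=np.array([-np.sin(y),np.cos(y)]);N=np.array([491.9,185.6])
for n,D in(('top',d),('side',d2)):
    P=cloud(n,D).reshape(-1,3);L=np.c_[(P[:,:2]-N)@X,(P[:,:2]-N)@Y]
    for y0,y1 in((-77,-68),(-50,-20),(18,34),):
        k=(abs(L[:,0])<24)&(L[:,1]>y0)&(L[:,1]<y1)&(P[:,2]>25)&(P[:,2]<60); print(n,y0,np.median(P[k,2]).round(1),k.sum())
"
```

```text
t 24.27 pos [513.8 420.8 221.3] yaw -5.52 down [ 0.e+00 -9.e-04 -1.e+00] q7 -0.56 gap 0.007 F [ 0.4 -1.  -0.5] M [-0.11  0.01  0.01]
top -77 39.0 49
top -50 40.1 171
top 18 40.1 91
side -77 40.8 32
side -50 40.9 114
side 18 41.1 41
```

View pics/s34.png

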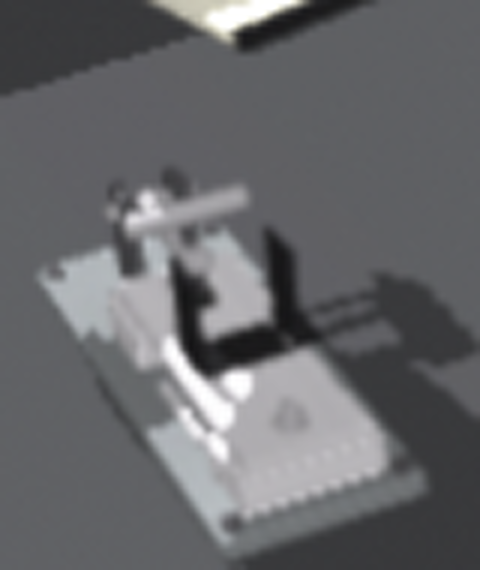

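View pics/t34.png

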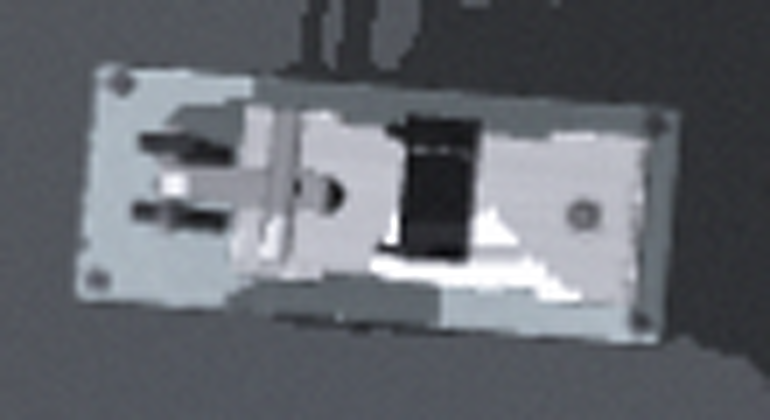

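View pics/top_end.png

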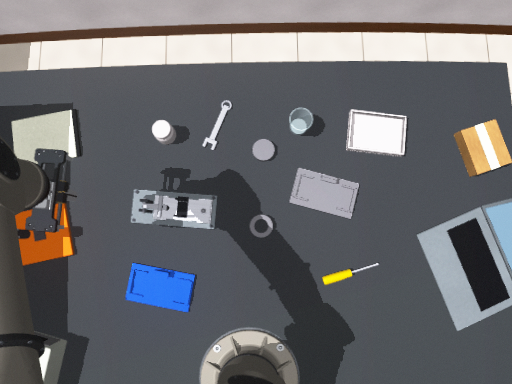

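```bash
python3 -c "
from h import *
print(env.sign_off())"
```

```text
the job is handed in; nothing more can be done
None
```

The job is done and handed in at about 24 s of the 62 s. The block is flat in the nest and the plate is seated over both pins. The clamp is down on the plate, and the robot is clear of everything.

**Last checks**
- **Block:** the top view before covering showed it between the lips and the shoulders. It can't be seen now that the plate is on.
- **Plate:** depth from both cameras puts its top at 39–41 mm along its length (40 mm is flush). The pin on the -y shoulder shows in its hole. The other pin showed in its hole right after release, and the clamp foot now stands beside it.
- **Clamp:** the bar's image position matches the level pose to within about 1 px, and it resisted a 12 N push at the bottom.
- **Other things:** the disc, ring, jar, beaker, driver, wrench and blue look-alike appear unmoved in the final top view.

**What went wrong on the way**
- **Plate grip:** the first squeeze stopped short of full tab travel, with about 30 N upward and 23 N sideways. I opened, moved up 6 mm and 2 mm across, and gripped again before lifting.
- **Clamp push:** on the first push down the fingertips slipped in front of the bar, and the wrist force reached about 58 N. I backed off and finished it with light forces. That is under the 120 N wrist limit. The contact looked to be at the fingertips, not the gripper body (40 N limit), but I could not measure it separately.
- **Camera agreement:** the two cameras disagreed by 2–3 mm about where the fixture is. I centred the plate by viewing the pin tip through its hole.

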